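# Set up the drying rack at the timber hall's coating bench

### The job

Get the coating bench ready. First take the brush and the filling knife out of the drip tray and lay them flat in the kit tray, one in each compartment; then slide the drip tray along the bench, without lifting it, until it sits centred and square under the still empty drying rack, handle on the same side as now; then lay every sample slat flat across the rack's two rails, square to them, overhanging about equally on both sides and at least a finger's width apart. Leave the other things on the bench where they are.

Things in the scene. Friction and masses are not known exactly. Their poses are not given: they have to be found in the camera images.
- rack: steel drying rack, fixed; origin on the bench under its centre. Two rails along its x at y = -50 and +50 mm, each 316 long, 8 wide, flat tops 85 above the bench, undersides 61. End trestles at x = -150 and +150 (legs 16 square at y = -67 and +67, cross bar 47 to 61 up, foot bar 16 wide, 160 long along y); between them (284 mm clear) the space under the rails is open along y
- drip_tray: loose shallow aluminium tray, 250 (its x) x 190 (its y), floor 3 thick, rims 4 thick, 20 high, about 0.65 kg; slides on the bench. Origin under its centre. It starts on the -y side of the rack, outside it, up to 0.1 rad askew. It belongs under the rack with its x axis along the rack's, its bail handle still on the -y side
- tray_handle (a point): middle of the black grip bar of the drip tray's bail handle: bar of 12 mm diameter, 118 long along the tray's x, at tray y = -125 (30 mm outside the rim), 45 above the bench, free air below it
- kit_tray: plywood kit tray, fixed to the bench, 240 (its x) x 190 (its y), walls 6 thick and 25 high, floor 5 thick, one divider along x making two equal compartments of 228 x 86. Origin on the bench under its centre.
- compartment_left (a point): middle of the floor of the kit tray's +y compartment, 5 above the bench, axes as the kit tray's
- compartment_right (a point): middle of the floor of the kit tray's -y compartment, 5 above the bench, axes as the kit tray's
- brush: flat paint brush lying on its side, 170 long along its x, about 0.09 kg; wooden handle at x = -85 to +10 (22 wide, 16 thick), steel ferrule and black bristles (46 wide, 16 thick) at x = +7 to +85. Origin at mid-length on its underside. It starts in the drip tray.
- filling_knife: filling knife (wide spatula) lying flat, 170 long along its x, about 0.10 kg; black handle at x = -85 to +15 (24 wide, 16 thick), flat steel blade 3 thick, 56 wide at x = +43 to +85. Origin at mid-length on its underside. It starts in the drip tray.
- slat1: dark wooden sample slat, 180 (its x) x 30 (its y) x 18, about 0.075 kg, lying flat on the bench on the +y side of the rack, in a loose row of three to five. Origin at the centre of its underside. May be absent.
- slat2: dark wooden sample slat, 180 (its x) x 30 (its y) x 18, about 0.075 kg, lying flat on the bench on the +y side of the rack, in a loose row of three to five. Origin at the centre of its underside. May be absent.
- slat3: dark wooden sample slat, 180 (its x) x 30 (its y) x 18, about 0.075 kg, lying flat on the bench on the +y side of the rack, in a loose row of three to five. Origin at the centre of its underside. May be absent.
- slat4: dark wooden sample slat, 180 (its x) x 30 (its y) x 18, about 0.075 kg, lying flat on the bench on the +y side of the rack, in a loose row of three to five. Origin at the centre of its underside. May be absent.
- slat5: dark wooden sample slat, 180 (its x) x 30 (its y) x 18, about 0.075 kg, lying flat on the bench on the +y side of the rack, in a loose row of three to five. Origin at the centre of its underside. May be absent.
- tape_measure: bystander, to be left alone: yellow tape measure, 70 x 36 x 66 mm. Origin under its centre.
- sanding_block: bystander, to be left alone: cork sanding block, 115 x 65 x 30 mm. Origin under its centre.
- pencil: bystander, to be left alone: flat red carpenter's pencil, 166 x 13 x 8 mm. Origin under its centre.
- oil_tin: bystander, to be left alone: round tin, 125 high, diameter 100 mm. Origin under its centre.
- glue_bottle: bystander, to be left alone: bottle, 190 high, diameter 68 mm. Origin under its centre.
- mug: bystander, to be left alone: white mug, 90 high, diameter 80 mm. Origin under its centre.

How it is judged:
On the way, in this order (a step that is already met when the one before it is completed fails the run):
1. the brush and the filling knife lie flat in the kit tray, one in each compartment ((((horizontal distance between brush and compartment_left below 0.04 m and z of brush in the frame of compartment_left below 0.007 m and angle between brush's own z axis and vertical below 0.1 rad and angle between the x axis of brush and the x axis of kit_tray, either way round below 0.25 rad) and (horizontal distance between filling_knife and compartment_right below 0.04 m and z of filling_knife in the frame of compartment_right below 0.007 m and angle between filling_knife's own z axis and vertical below 0.1 rad and angle between the x axis of filling_knife and the x axis of kit_tray, either way round below 0.25 rad)) or ((horizontal distance between brush and compartment_right below 0.04 m and z of brush in the frame of compartment_right below 0.007 m and angle between brush's own z axis and vertical below 0.1 rad and angle between the x axis of brush and the x axis of kit_tray, either way round below 0.25 rad) and (horizontal distance between filling_knife and compartment_left below 0.04 m and z of filling_knife in the frame of compartment_left below 0.007 m and angle between filling_knife's own z axis and vertical below 0.1 rad and angle between the x axis of filling_knife and the x axis of kit_tray, either way round below 0.25 rad)))), for 0.2 s.
2. the drip tray is centred and square under the drying rack while no slat is on the rack (x of drip_tray in the frame of rack between -0.02 and 0.02 m and y of drip_tray in the frame of rack between -0.03 and 0.03 m and angle between the x axis of drip_tray and the x axis of rack, either way round below 0.1 rad and y of tray_handle in the frame of rack below -0.05 m and z of each of slat1, slat2, slat3, slat4, slat5 in the frame of rack below 0.06 m), for 0.2 s.
At the end, for the whole second after the job is handed in: Tools flat in separate compartments (40 mm of middle, 0.25 rad). Tray under rack within 20 mm along, 30 mm across the rails, 0.1 rad. Each slat at rest on both rails: 80-90 mm up, tilt under 0.06, 30 mm off centre, 135 mm along, 0.15 rad off square; centres 38 mm apart (x of drip_tray in the frame of rack between -0.02 and 0.02 m and y of drip_tray in the frame of rack between -0.03 and 0.03 m and angle between the x axis of drip_tray and the x axis of rack, either way round below 0.1 rad and y of tray_handle in the frame of rack below -0.05 m and (((horizontal distance between brush and compartment_left below 0.04 m and z of brush in the frame of compartment_left below 0.007 m and angle between brush's own z axis and vertical below 0.1 rad and angle between the x axis of brush and the x axis of kit_tray, either way round below 0.25 rad) and (horizontal distance between filling_knife and compartment_right below 0.04 m and z of filling_knife in the frame of compartment_right below 0.007 m and angle between filling_knife's own z axis and vertical below 0.1 rad and angle between the x axis of filling_knife and the x axis of kit_tray, either way round below 0.25 rad)) or ((horizontal distance between brush and compartment_right below 0.04 m and z of brush in the frame of compartment_right below 0.007 m and angle between brush's own z axis and vertical below 0.1 rad and angle between the x axis of brush and the x axis of kit_tray, either way round below 0.25 rad) and (horizontal distance between filling_knife and compartment_left below 0.04 m and z of filling_knife in the frame of compartment_left below 0.007 m and angle between filling_knife's own z axis and vertical below 0.1 rad and angle between the x axis of filling_knife and the x axis of kit_tray, either way round below 0.25 rad))) and y of slat1 in the frame of rack between -0.03 and 0.03 m and x of slat1 in the frame of rack between -0.135 and 0.135 m and z of slat1 in the frame of rack between 0.08 and 0.09 m and angle between each of slat1, slat2, slat3, slat4, slat5's own z axis and vertical below 0.06 rad and angle between the x axis of each of slat1, slat2, slat3, slat4, slat5 and the y axis of rack, either way round below 0.15 rad and linear speed of each of slat1, slat2, slat3, slat4, slat5 below 0.02 m/s and y of slat2 in the frame of rack between -0.03 and 0.03 m and x of slat2 in the frame of rack between -0.135 and 0.135 m and z of slat2 in the frame of rack between 0.08 and 0.09 m and y of slat3 in the frame of rack between -0.03 and 0.03 m and x of slat3 in the frame of rack between -0.135 and 0.135 m and z of slat3 in the frame of rack between 0.08 and 0.09 m and y of slat4 in the frame of rack between -0.03 and 0.03 m and x of slat4 in the frame of rack between -0.135 and 0.135 m and z of slat4 in the frame of rack between 0.08 and 0.09 m and y of slat5 in the frame of rack between -0.03 and 0.03 m and x of slat5 in the frame of rack between -0.135 and 0.135 m and z of slat5 in the frame of rack between 0.08 and 0.09 m and horizontal distance between each of slat2, slat3, slat4, slat5 and slat1 above 0.038 m and horizontal distance between each of slat3, slat4, slat5 and slat2 above 0.038 m and horizontal distance between each of slat4, slat5 and slat3 above 0.038 m and horizontal distance between slat5 and slat4 above 0.038 m); the robot touches nothing.
It fails at once if the drip tray is lifted off the bench (centre over 15 mm up) or tipped over 0.25 rad (height (world z) of drip_tray above 0.015 m or angle between drip_tray's own z axis and vertical above 0.25 rad).
It fails at once if a bystander is moved by more than 40 mm (distance of any of tape_measure, sanding_block, pencil, oil_tin, glue_bottle, mug from where it was at the start of the episode above 0.04 m).
Of slat1, slat2, slat3, slat4, slat5 only 3 to 5 are there at a start; the rules pass over those that are not, and their reading is None.
At some moment in a run one of slat1, slat2, slat3, slat4, slat5, brush, filling_knife may be knocked a few centimetres aside while the robot is not near it.
Once in a run the grip may slacken for a moment while it holds something.
It also fails if it takes over 210 s, if anything falls off the work surface, if the arm or the gripper's body presses on something with over 40 N, if the wrist force passes 120 N, or if a joint passes its speed limit or range.

### The arm

A 7-joint arm with a two-finger parallel gripper is mounted at the origin on the work surface. World frame = base frame: x ahead of the robot, y to its left, z up, the work surface at z = 0. Lengths are in m, angles in rad, forces in N, time in s.
With the tool pointing down it reaches from about 0.425 to 0.925 m from the base axis. Payload 6.8 kg.
Tool frame: the origin (TCP) lies midway between the tips of the shut fingers; the grasp point (between the pads) lies 19 mm behind it; z points along the fingers, y is the direction in which the jaws open and shut (so a half turn about z gives the same grasp; the last joint's range is limited). The gripper opens to 88 mm and grips with 3 to 60 N. Pads are 20 mm wide; open, the fingers measure 115 mm over their backs; the gripper's body (75 mm by 178 mm) begins 61 mm behind the grasp point.
Start: joints at [1.225, 0.477, 0.022, 1.555, -0.011, 1.109, -0.083], TCP at [0.159, -0.656, 0.187] pointing down, gripper open.
Joint ranges: [-2.96, 2.96], [-0.34, 2.1], [-1.41, 1.46], [0.24, 2.44], [-1.37, 4.51], [0.17, 1.92], [-2.96, 2.96]. Speed limits (rad/s): [2.39, 2.39, 3.14, 3.14, 3.14, 3.14, 3.14].

### API

Orientations are given as a 3x3 rotation matrix whose columns are the frame's x, y, z axes.
In Python, from workcell import * gives the robot as it stands. The module is installed in compiled form; this text tells all that it offers.
- The arm moves only by the tool step_arm, never from a script. Its arguments are lists of equal length, an entry for each row: "travel": the shift along the tool's x, y, z in cm, a list of three; "rotation": the turn, a rotation vector about the tool's x, y, z in degrees, a list of three; "claw": the opening in per cent of the stroke, from 0 (shut) to 100 (fully open). A call has 1 to 8 rows; each row shifts and turns the commanded pose from where the row before left it, along the tool's axes as they then stand; what a row does not reach is not made up. A row lasts 1/10 s, in which the tool goes at most 50 mm and 8.59 degrees, less where a joint would pass 70% of its speed; a pose out of reach is approached as far as the arm can. A call with a gripper value outside its range is refused whole. The fingers move at their own pace and stop on an object; "force" is the grip in N (left out, the last holds). Time passes only in rows, so rows that do not move let the fingers close. It gives the time, the measured TCP pose, the force and the opening at its end, in the units of the state.
- observe(): the state, without advancing time (a new reading comes with each control period).
- snapshot(name): name is "side" or "top" or "wrist"; returns a dict with "image" (400x640x3 uint8, red, green, blue), "depth" (400x640 float32, m along the optical axis (not along the pixel's ray), 0 where there is no reading), "intrinsics" (3x3 intrinsics, pixels), "k1" (the pictures are not rectified: a ray, as slopes to the right and down, at radius r is drawn at 1 + k1 r^2 times it, then the intrinsics apply), "R" (3x3) and "t" (3): a world point X has camera coordinates R X + t. Camera axes: x right, y down, z forward; pixel columns grow to the right and rows downward; lengths in m; the calibration is good to about 2 mm. A picture is of the moment at which its call begins.
- close_job(): hands the job in, once; it reports no verdict.
The state is a dict: "t": time; "joint_pos": joint angles; "dq": joint speeds; "tau": joint torques, N m; "position": TCP position; "eef_rot": TCP orientation; "force": force on the tool from outside, world axes, zero at the start; "torque": the same for the moment, N m; "grip_width": opening from 0.0 (shut) to 1.0 (fully open).
Only numpy, scipy, OpenCV 4.12 (cv2) and the standard library are available. Lean on these libraries where they do the work, as an engineer would, in place of code of your own. Each camera call takes 0.05 s, during which the arm holds its last target.

## Working session

There is one attempt and no reset: what is moved stays moved. The work goes in short steps, Python scripts to look and compute and a tool call to move; the robot and the scene stay as the last step left them, time stands still between calls to the robot, and variables do not carry over. Pictures are saved under pics/ and viewed, and the job is handed in when it is done.

Besides the shell and the picture viewer there is one more tool, called after "Call:" as name(argument=value, ...) on one line, values as JSON. step_arm: Moves the arm, as the interface text tells. Its arguments: {"type":"object","properties":{"travel":{"type":"array"},"rotation":{"type":"array"},"claw":{"type":"array"},"force":{"type":"number"}},"required":["travel","rotation","claw"]}

```bash
mkdir -p pics; ls; cat > h.py <<'E'
from workcell import *
import numpy as np, cv2
def snap(n):
    return snapshot(n)
def save(s,name):
    cv2.imwrite('pics/'+name,s['image'][:,:,::-1])
def rays(s,uv):
    uv=np.asarray(uv,float).reshape(-1,1,2)
    K=np.array(s['intrinsics'],float); k1=s['k1']
    p=cv2.undistortPoints(uv,K,np.array([k1,0,0,0,0.]))[:,0]
    d=np.c_[p,np.ones(len(p))]
    R=np.array(s['R']);t=np.array(s['t'])
    return -R.T@t, d@R, d
def onplane(s,uv,z):
    o,dw,_=rays(s,uv)
    l=(z-o[2])/dw[:,2]
    return o+dw*l[:,None]
def depthpts(s,uv):
    uv=np.asarray(uv).reshape(-1,2)
    o,dw,_=rays(s,uv)
    z=np.array([s['depth'][int(v),int(u)] for u,v in uv])
    return o+dw*z[:,None]
def proj(s,X):
    R=np.array(s['R']);t=np.array(s['t'])
    c=np.asarray(X).reshape(-1,3)@R.T+t
    p=cv2.projectPoints(c.reshape(-1,1,3),np.zeros(3),np.zeros(3),np.array(s['intrinsics'],float),np.array([s['k1'],0,0,0,0.]))[0][:,0]
    return p
E
python3 - <<'E'
from h import *
o=observe();print({k:np.round(v,3) for k,v in o.items()})
for n in('side','top','wrist'):
    s=snap(n);save(s,n+'0.png');print(n,s['intrinsics'],s['k1'],-np.array(s['R']).T@s['t'],np.array(s['R'])[2])
E
```

```text
pics
{'t': np.float64(0.0), 'joint_pos': array([ 1.225,  0.478,  0.022,  1.556, -0.012,  1.109, -0.083]), 'dq': array([-0.001, -0.002,  0.002,  0.001, -0.001,  0.001,  0.001]), 'tau': array([-1.0000e-03, -5.8286e+01,  1.5340e+00, -2.7261e+01, -5.5000e-02,
        1.7000e-02,  0.0000e+00]), 'position': array([ 0.159, -0.655,  0.186]), 'eef_rot': array([[ 0.972,  0.236, -0.001],
       [ 0.236, -0.972,  0.002],
       [-0.   , -0.002, -1.   ]]), 'force': array([-0.327, -0.112,  0.067]), 'torque': array([ 0.061, -0.028, -0.002]), 'grip_width': np.float64(0.998)}
side [[377.69796253   0.         323.28698567]
 [  0.         377.69796253 205.48143118]
 [  0.           0.           1.        ]] -0.06951829217700321 [0.5012137  0.77020799 0.56452552] [ 0.03175499 -0.84276323 -0.53734697]
top [[456.58823735   0.         318.2396901 ]
 [  0.         456.58823735 204.08523597]
 [  0.           0.           1.        ]] 0.00884495186474568 [ 0.36881432 -0.03274282  1.16130012] [ 0.13661767  0.0009958  -0.99062335]
wrist [[310.99787724   0.         326.21764777]
 [  0.         310.99787724 198.20793219]
 [  0.           0.           1.        ]] 0.0137126794716497 [ 0.24225872 -0.63569874  0.38468334] [-0.29866808 -0.07089849 -0.95171991]
```

View pics/top0.png

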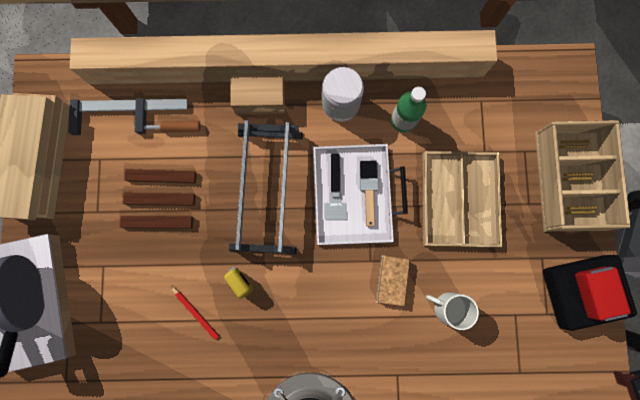

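View pics/side0.png

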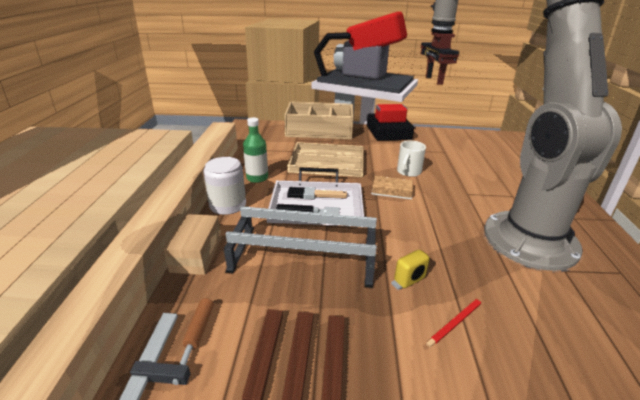

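View pics/wrist0.png

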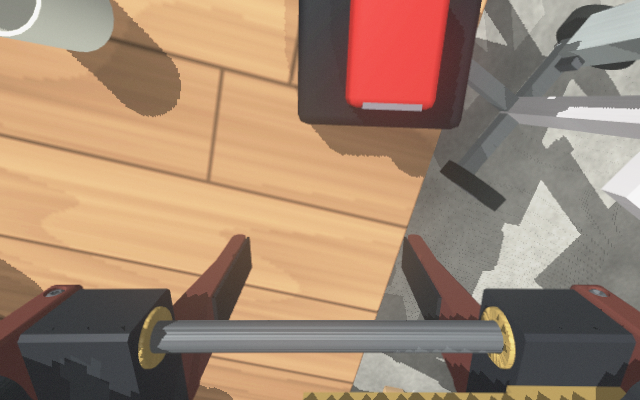

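The top view shows the drip tray at about (353,195) with the knife at (335,185) and the brush at (369,190). The rack is around (265,187), the kit tray at (462,198), and three slats sit at the left around (160,200). Now I'll measure them.

```bash
python3 - <<'E'
from h import *
s=snap('top');np.savez('top0.npz',**{k:v for k,v in s.items()})
im=s['image']
crop=im[110:270,100:520]
cv2.imwrite('pics/c1.png',cv2.resize(crop[:, :200],None,fx=4,fy=3.7,interpolation=cv2.INTER_CUBIC)[:,:,::-1][:600,:800])
cv2.imwrite('pics/c2.png',cv2.resize(im[135:260,305:515],None,fx=3.8,fy=3.8,interpolation=cv2.INTER_CUBIC)[:,:,::-1])
hsv=cv2.cvtColor(im,cv2.COLOR_RGB2HSV)
for p in [(155,199),(340,160),(335,170),(336,210),(368,170),(370,210),(404,190),(284,180),(245,180),(375,235)]:
    print(p,im[p[1],p[0]],hsv[p[1],p[0]],np.round(depthpts(s,[p]),3))
E
```

```text
(155, 199) [90 53 38] [  9 147  90] [[0.548 0.382 0.017]]
(340, 160) [103 100 104] [143  10 104] [[ 0.642 -0.09   0.005]]
(335, 170) [24 25 27] [110  28  27] [[ 0.614 -0.076  0.016]]
(336, 210) [168 172 175] [103  10 175] [[ 0.512 -0.076  0.008]]
(368, 170) [23 23 26] [120  29  26] [[ 0.613 -0.161  0.014]]
(370, 210) [217 177 131] [ 16 101 217] [[ 0.508 -0.161  0.022]]
(404, 190) [17 19 22] [108  58  22] [[ 0.553 -0.243  0.053]]
(284, 180) [162 170 173] [ 98  16 173] [[0.577 0.049 0.084]]
(245, 180) [91 70 54] [ 13 104  91] [[0.582 0.145 0.069]]
(375, 235) [197 191 197] [150   8 197] [[ 0.447 -0.174  0.004]]
```

View pics/c2.png

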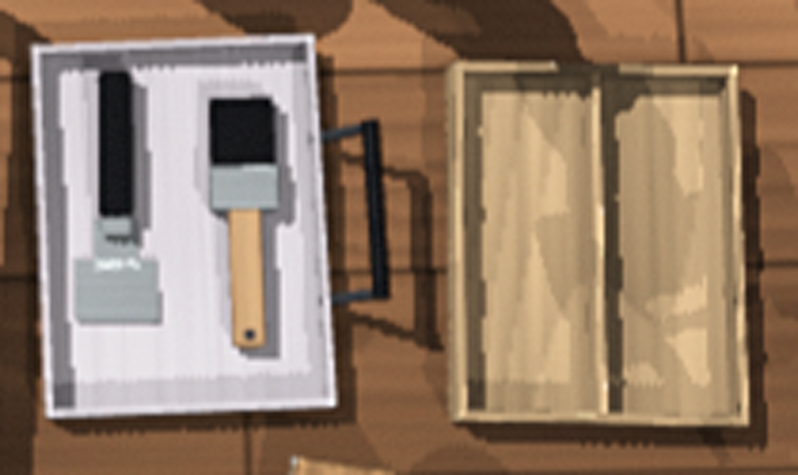

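View pics/c1.png

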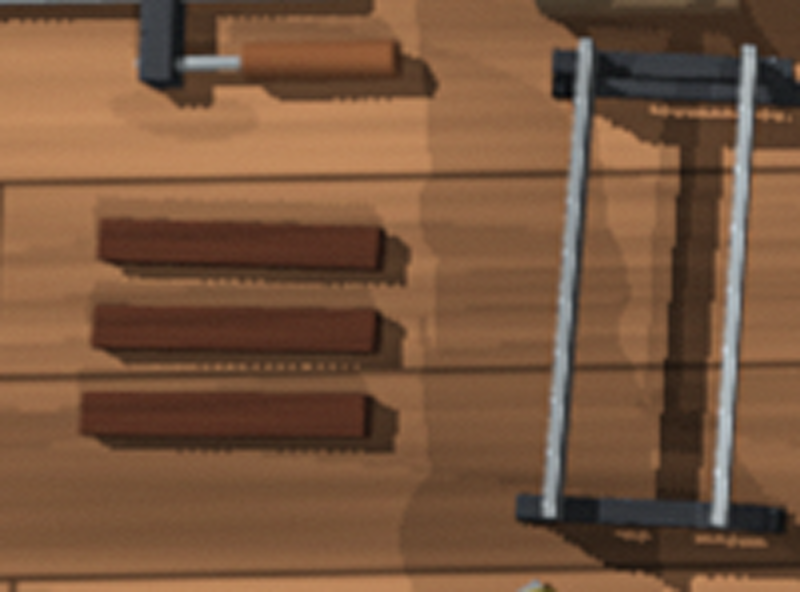

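```bash
python3 - <<'E'
from h import *
s=dict(np.load('top0.npz'))
c2=lambda a:(np.array(a,float)+.5)/3.8-.5+[305,135]
c1=lambda a:(np.array(a,float)+.5)/[4,3.7]-.5+[100,110]
def ang(d):return np.degrees(np.arctan2(d[1],d[0]))
def rep(n,P,e1,e2):
    print(n,np.round(P.mean(0),4),'len',np.round(np.linalg.norm(e1),4),np.round(np.linalg.norm(e2),4),'ang',np.round([ang(e1),ang(e2)],2))
P=onplane(s,c2([(32,45),(315,35),(336,405),(47,418)]),.02)
rep('drip',P,(P[0]+P[1]-P[2]-P[3])/2,(P[0]+P[3]-P[1]-P[2])/2)
P=onplane(s,c2([(449,64),(740,66),(749,425),(451,421)]),.025)
rep('kit',P,(P[0]+P[1]-P[2]-P[3])/2,(P[0]+P[3]-P[1]-P[2])/2)
P=onplane(s,c2([(370,121),(380,298)]),.049); rep('handle',P,P[0]-P[1],P[0]-P[1])
P=onplane(s,c2([(115,72),(118,322)]),.011); rep('knife',P,P[1]-P[0],P[1]-P[0])
P=onplane(s,c2([(240,98),(249,346)]),.019); rep('brush',P,P[0]-P[1],P[0]-P[1])
P=onplane(s,c1([(585,40),(550,517),(750,45),(718,525)]),.085)
rep('railL',P[:2],P[0]-P[1],P[0]-P[1]);rep('railR',P[2:],P[2]-P[3],P[2]-P[3]);print('rack',P.mean(0))
im=s['image'].astype(int);hsv=cv2.cvtColor(s['image'],cv2.COLOR_RGB2HSV)
m=((im[...,0]<115)&(im[...,0]>60)&(im[...,0]-im[...,2]>38)&(im[...,1]<66)).astype(np.uint8)
m[:150]=0;m[250:]=0;m[:,:110]=0;m[:,205:]=0
m=cv2.morphologyEx(m,cv2.MORPH_OPEN,np.ones((3,3)))
cs,_=cv2.findContours(m,cv2.RETR_EXTERNAL,cv2.CHAIN_APPROX_NONE)
for c in cs:
    if len(c)<30: continue
    w=onplane(s,c[:,0],.018)[:,:2].astype(np.float32)
    r=cv2.minAreaRect(w*1000); print('slat',np.round(r[0],1),np.round(r[1],1),round(r[2],2))
E
```

```text
drip [ 0.552  -0.1191  0.02  ] len 0.2506 0.1906 ang [ 1.08 91.21]
kit [ 0.5335 -0.3922  0.025 ] len 0.2393 0.194 ang [-2.66 88.3 ]
handle [ 0.5542 -0.2422  0.049 ] len 0.1166 0.1166 ang [0.66 0.66]
knife [ 0.5729 -0.076   0.011 ] len 0.1707 0.1707 ang [179.31 179.31]
brush [ 0.5529 -0.1606  0.019 ] len 0.1675 0.1675 ang [0.11 0.11]
railL [0.5702 0.1509 0.085 ] len 0.3138 0.3138 ang [-3.6 -3.6]
railR [0.564  0.0513 0.085 ] len 0.3154 0.3154 ang [-3.96 -3.96]
rack [0.56709971 0.10113388 0.085     ]
slat [490.2 379.6] [176.8  27.8] 88.89
slat [549.5 374.2] [177.7  29.2] 87.96
slat [608.9 372.4] [176.7  28.5] 87.37
```

```bash
cat >> h.py <<'E'
def go(x,y,z,head=None):
    o=observe();p=np.array(o['position']);R=np.array(o['eef_rot'])
    h=np.degrees(np.arctan2(R[1,0],R[0,0]))
    rot=0 if head is None else (h-head+180)%360-180
    # tilt to vertical
    Rz=cv2.Rodrigues(np.array([0,0,np.radians(rot)]))[0]
    R2=R@Rz
    d=R2.T@(np.array([x,y,z])-p)*100
    print('t%.2f'%o['t'],'pos',np.round(p,4),'head %.2f'%h,'tilt',np.round(R[:,2],4),'grip %.3f'%o['grip_width'],'F',np.round(o['force'],1))
    print('  rotz first %.1f deg (%d rows); then travel cm'%(rot,np.ceil(abs(rot)/8.5)),np.round(d,2),'norm %.1f'%np.linalg.norm(d), 'q7 %.2f'%o['joint_pos'][6])
E
python3 -c "
from h import *
go(.541,-.161,.12,0.2)"
```

```text
t0.20 pos [ 0.1589 -0.6557  0.1865] head 13.62 tilt [-4.e-04  1.e-03 -1.e+00] grip 0.998 F [-0.5  0.5  0.3]
  rotz first 13.4 deg (2 rows); then travel cm [ 38.39 -49.32   6.68] norm 62.9 q7 -0.08
```

Call:
step_arm(travel=[[0,0,0],[0,0,0],[2.7,-3.5,0],[2.7,-3.5,0],[2.7,-3.5,0],[2.7,-3.5,0],[2.7,-3.5,0],[2.7,-3.5,0]], rotation=[[0,0,6.7],[0,0,6.7],[0,0,0],[0,0,0],[0,0,0],[0,0,0],[0,0,0],[0,0,0]], claw=[50,50,50,50,50,50,50,50], force=30)

```text
t: 1.0
position: [0.321, -0.4438, 0.1871]
eef_rot: [[1.0, 0.004, 0.0], [0.004, -1.0, -0.0], [0.0, 0.0, -1.0]]
force: [0.2, -0.3, -0.2]
grip_width: 0.504
```

Call:
step_arm(travel=[[2.7,-3.5,0],[2.7,-3.5,0],[2.7,-3.5,0],[2.7,-3.5,0],[2.7,-3.5,0],[2.7,-3.5,0],[2.7,-3.5,0],[3,-3.8,4]], rotation=[[0,0,0],[0,0,0],[0,0,0],[0,0,0],[0,0,0],[0,0,0],[0,0,0],[0,0,0]], claw=[50,50,50,50,50,50,50,50])

```text
t: 1.8
position: [0.5366, -0.1678, 0.1587]
eef_rot: [[1.0, 0.005, 0.009], [0.005, -1.0, -0.002], [0.009, 0.002, -1.0]]
force: [1.3, -0.1, 0.2]
grip_width: 0.5
```

```bash
python3 -c "
from h import *
s=snap('wrist');save(s,'w1.png');s=snap('side');save(s,'s1.png')
go(.541,-.161,.009,0.2)"
```

```text
t1.90 pos [ 0.5329 -0.1625  0.152 ] head 0.74 tilt [-0.0035  0.0041 -1.    ] grip 0.502 F [-1.6  0.7 -0.5]
  rotz first 0.5 deg (1 rows); then travel cm [ 0.86 -0.09 14.3 ] norm 14.3 q7 -1.45
```

View pics/w1.png

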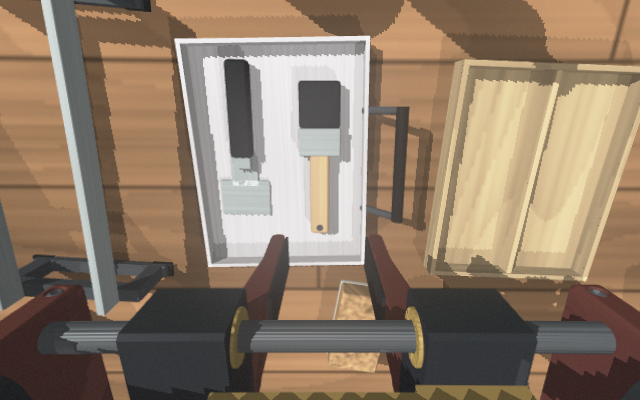

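```bash
python3 -c "
from h import *
s=snap('wrist')
print(onplane(s,[(319.5,160),(319,231),(319.5,82)],.019))
print(onplane(s,[(238,60),(246,214),(238.5,157)],.015))
go(.541,-.161,.009,0.2)"
```

```text
[[ 0.55445283 -0.15447743  0.019     ]
 [ 0.47114742 -0.15429267  0.019     ]
 [ 0.63303508 -0.15411549  0.019     ]]
[[ 0.65247505 -0.07341019  0.015     ]
 [ 0.48964084 -0.06994447  0.015     ]
 [ 0.55584974 -0.06635947  0.015     ]]
t1.95 pos [ 0.5318 -0.166   0.1533] head 0.54 tilt [-0.0034  0.002  -1.    ] grip 0.504 F [ 0.3 -1.   0.4]
  rotz first 0.3 deg (1 rows); then travel cm [ 0.97 -0.47 14.42] norm 14.5 q7 -1.45
```

Call:
step_arm(travel=[[0.9,-0.6,0],[0,0,4],[0,0,4],[0,0,3],[0,0,2],[0,0,1],[0,0,0]], rotation=[[0,0,0],[0,0,0],[0,0,0],[0,0,0],[0,0,0],[0,0,0],[0,0,0]], claw=[50,50,50,50,50,50,50])

```text
t: 2.65
position: [0.5405, -0.1643, 0.0148]
eef_rot: [[1.0, 0.002, -0.001], [0.002, -1.0, -0.0], [-0.001, 0.0, -1.0]]
force: [-0.3, 0.0, -0.4]
grip_width: 0.5
```

```bash
python3 -c "
from h import *
s=snap('wrist');save(s,'w2.png')
go(.541,-.161,.009,0.2);go(.541,-.161,.009,0.2)"
```

```text
t2.70 pos [ 0.5413 -0.1642  0.0158] head 0.14 tilt [ 4.e-04 -5.e-04 -1.e+00] grip 0.499 F [ 0.5 -0.   1.3]
  rotz first -0.1 deg (1 rows); then travel cm [-0.03 -0.32  0.68] norm 0.7 q7 -1.51
t2.70 pos [ 0.5413 -0.1642  0.0158] head 0.14 tilt [ 4.e-04 -5.e-04 -1.e+00] grip 0.499 F [ 0.5 -0.   1.3]
  rotz first -0.1 deg (1 rows); then travel cm [-0.03 -0.32  0.68] norm 0.7 q7 -1.51
```

View pics/w2.png

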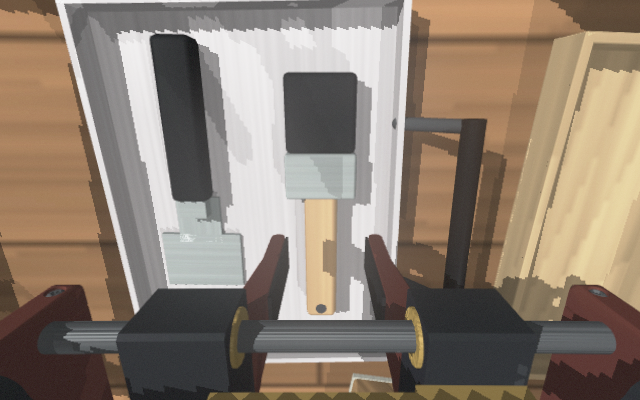

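Call:
step_arm(travel=[[0,-0.3,0.4],[0,0,0.2],[0,0,0],[0,0,0],[0,0,0],[0,0,0]], rotation=[[0,0,0],[0,0,0],[0,0,0],[0,0,0],[0,0,0],[0,0,0]], claw=[50,50,0,0,0,0], force=30)

```text
t: 3.3
position: [0.5411, -0.1603, 0.0094]
eef_rot: [[1.0, 0.004, 0.0], [0.004, -1.0, -0.0], [0.0, 0.0, -1.0]]
force: [-0.3, 0.3, -0.1]
grip_width: 0.177
```

Call:
step_arm(travel=[[0,0,-1],[0,0,-3],[0,0,-4]], rotation=[[0,0,0],[0,0,0],[0,0,0]], claw=[0,0,0])

```text
t: 3.6
position: [0.5395, -0.1599, 0.0892]
eef_rot: [[1.0, 0.004, -0.004], [0.004, -1.0, 0.001], [-0.003, -0.001, -1.0]]
force: [-0.4, -0.2, -0.5]
grip_width: 0.002
```

```bash
python3 -c "
from h import *
s=snap('wrist');save(s,'w3.png')
go(.52,-.438,.085,-2.5)"
```

```text
t3.65 pos [ 0.5445 -0.1609  0.0968] head 0.22 tilt [ 0.0077 -0.0017 -1.    ] grip 0.009 F [ 1.9 -1.5  4.8]
  rotz first 2.7 deg (1 rows); then travel cm [-1.25 27.78  1.21] norm 27.8 q7 -1.49
```

View pics/w3.png

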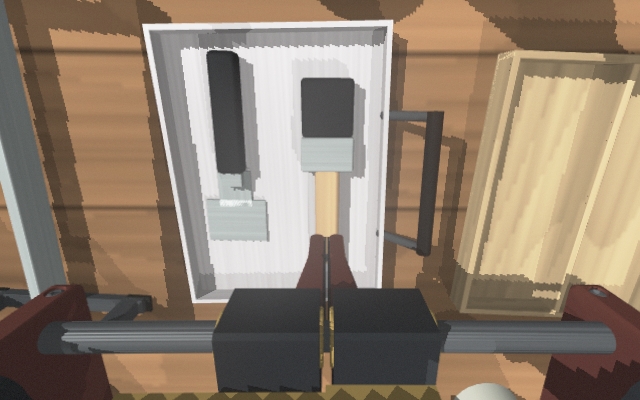

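```bash
python3 -c "
from h import *
s=snap('wrist');save(s,'w4.png')
print(onplane(s,[(327.5,80),(327,172),(326.5,230)],.019))
print(np.round(depthpts(s,[(327,195),(327,220),(340,150),(327,110),(280,260),(300,110)]),4))
go(.541,-.158,.02,0.2)"
```

```text
[[ 0.64487311 -0.16186697  0.019     ]
 [ 0.56672036 -0.16169377  0.019     ]
 [ 0.50962328 -0.16138832  0.019     ]]
[[ 0.5453 -0.1618  0.0204]
 [ 0.5202 -0.1618  0.0197]
 [ 0.5869 -0.1732  0.0199]
 [ 0.6209 -0.1615  0.0194]
 [ 0.4694 -0.1129  0.0045]
 [ 0.6205 -0.1373  0.0053]]
t3.70 pos [ 0.5449 -0.1611  0.0949] head 0.21 tilt [ 0.0093 -0.0021 -1.    ] grip 0.003 F [ 0.9 -0.3 -0.8]
  rotz first 0.0 deg (1 rows); then travel cm [-0.46 -0.32  7.48] norm 7.5 q7 -1.49
```

Call:
step_arm(travel=[[0,0,0],[0,0,0],[0,0,0],[0,0,0]], rotation=[[0,0,0],[0,0,0],[0,0,0],[0,0,0]], claw=[50,50,50,50])

```text
t: 4.1
position: [0.5402, -0.1601, 0.0882]
eef_rot: [[1.0, 0.004, -0.002], [0.004, -1.0, 0.0], [-0.002, -0.0, -1.0]]
force: [0.5, -0.6, -0.3]
grip_width: 0.33
```

```bash
python3 -c "
from h import *
s=snap('wrist');save(s,'w5.png')
go(.541,-.158,.007,0.2)"
```

```text
t4.15 pos [ 0.5404 -0.1601  0.0884] head 0.23 tilt [-1.5e-03  4.0e-04 -1.0e+00] grip 0.376 F [0.1 0.3 0.3]
  rotz first 0.0 deg (1 rows); then travel cm [ 0.07 -0.21  8.14] norm 8.1 q7 -1.49
```

View pics/w5.png

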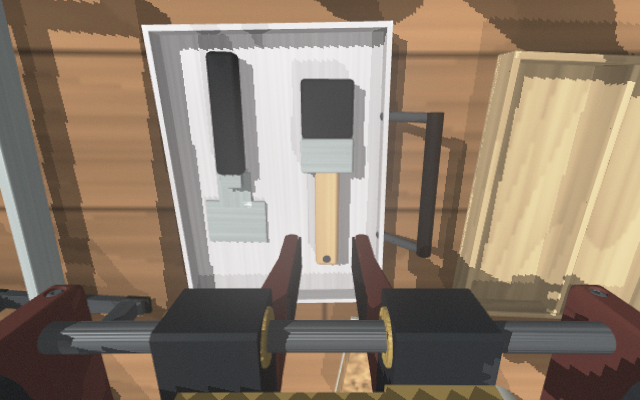

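Call:
step_arm(travel=[[0,-0.1,4],[0,0,3],[0,0,1],[0,0,0],[0,0,0]], rotation=[[0,0,0],[0,0,0],[0,0,0],[0,0,0],[0,0,0]], claw=[50,50,50,50,50])

```text
t: 4.65
position: [0.5417, -0.1594, 0.01]
eef_rot: [[1.0, 0.004, 0.001], [0.004, -1.0, -0.0], [0.001, 0.0, -1.0]]
force: [-0.7, -0.8, 0.7]
grip_width: 0.501
```

Call:
step_arm(travel=[[0,0,0.3],[0,0,0]], rotation=[[0,0,0],[0,0,0]], claw=[50,50])

```text
t: 4.85
position: [0.5417, -0.1595, 0.0071]
eef_rot: [[1.0, 0.004, 0.002], [0.004, -1.0, -0.0], [0.002, 0.0, -1.0]]
force: [0.2, -0.1, -0.7]
grip_width: 0.5
```

```bash
python3 -c "
from h import *
go(.541,-.161,.005,0.2)"
```

```text
t4.85 pos [ 0.5417 -0.1595  0.0071] head 0.22 tilt [ 1.7e-03 -5.0e-04 -1.0e+00] grip 0.500 F [ 0.2 -0.1 -0.7]
  rotz first 0.0 deg (1 rows); then travel cm [-0.07  0.15  0.21] norm 0.3 q7 -1.53
```

Call:
step_arm(travel=[[0,0,0.2],[0,0,0],[0,0,0],[0,0,0]], rotation=[[0,0,0],[0,0,0],[0,0,0],[0,0,0]], claw=[50,0,0,0], force=30)

```text
t: 5.25
position: [0.541, -0.1593, 0.0043]
eef_rot: [[1.0, 0.004, 0.0], [0.004, -1.0, -0.0], [0.0, 0.0, -1.0]]
force: [-1.1, -0.0, -0.4]
grip_width: 0.267
```

Call:
step_arm(travel=[[0,0,0],[0,0,0]], rotation=[[0,0,0],[0,0,0]], claw=[0,0])

```text
t: 5.45
position: [0.5409, -0.1593, 0.0042]
eef_rot: [[1.0, 0.004, -0.0], [0.004, -1.0, -0.0], [-0.0, 0.0, -1.0]]
force: [-0.1, 0.0, 0.3]
grip_width: 0.081
```

Call:
step_arm(travel=[[0,0,0],[0,0,0]], rotation=[[0,0,0],[0,0,0]], claw=[0,0])

```text
t: 5.65
position: [0.5409, -0.1593, 0.0042]
eef_rot: [[1.0, 0.004, -0.0], [0.004, -1.0, -0.0], [-0.0, 0.0, -1.0]]
force: [0.0, -0.4, 0.0]
grip_width: 0.006
```

```bash
python3 -c "
from h import *
s=snap('wrist');save(s,'w6.png')
s=snap('side');save(s,'s6.png');cv2.imwrite('pics/s6c.png',cv2.resize(s['image'][120:270,220:420],None,fx=4,fy=4)[:,:,::-1])
s=snap('top');save(s,'t6.png');cv2.imwrite('pics/t6c.png',cv2.resize(s['image'][120:270,280:480],None,fx=4,fy=4)[:,:,::-1])
"
```

```text
(no output)
```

View pics/w6.png

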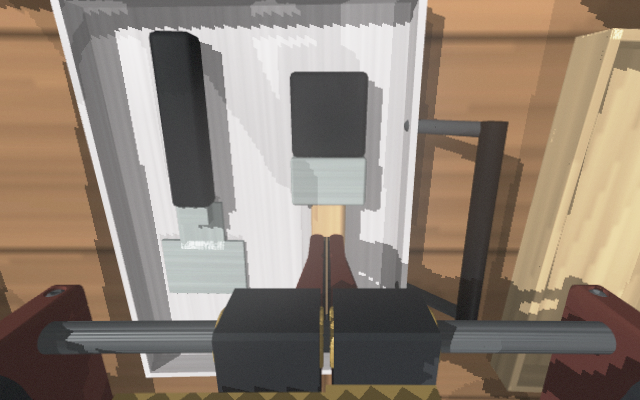

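View pics/s6c.png

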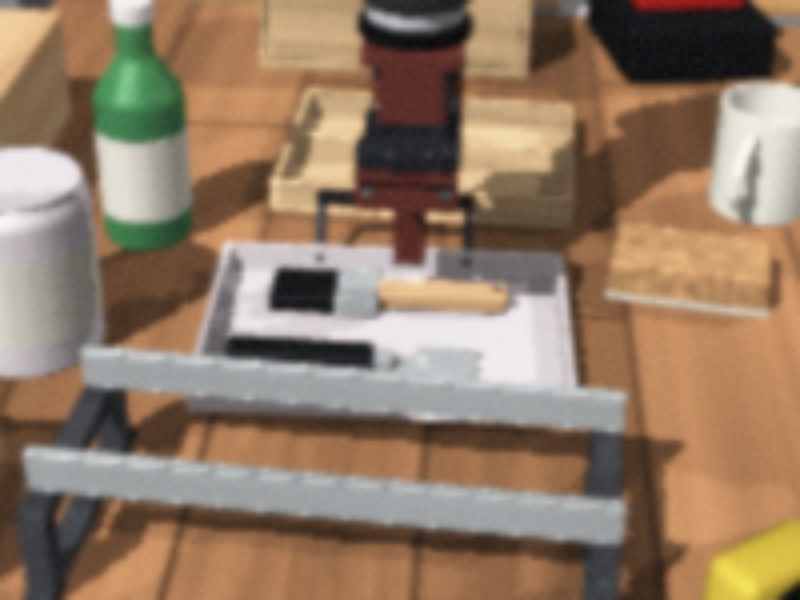

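View pics/t6c.png

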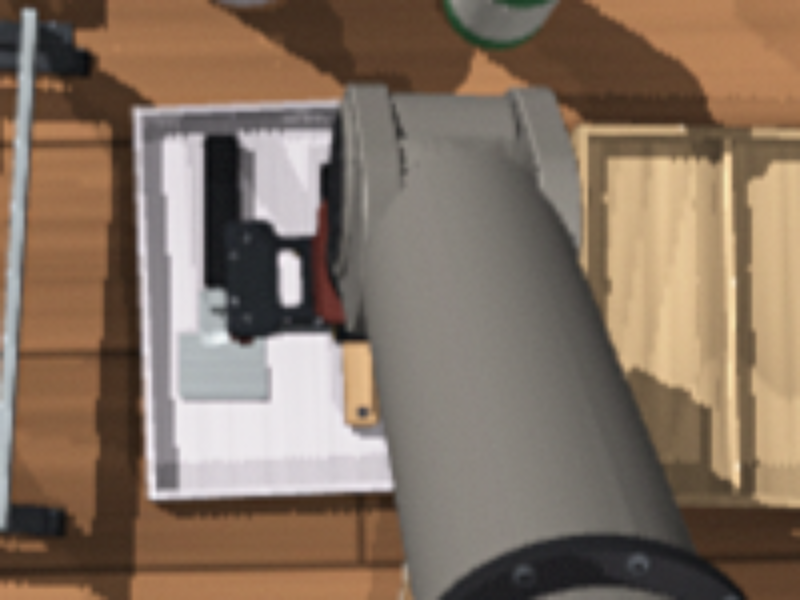

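```bash
python3 -c "
from h import *
s=snap('side')
print(np.round(depthpts(s,[(322,183),(322,180),(322,186),(322,193),(330,193),(295,192)]),4))
print(proj(s,[[.541,-.16,.004],[.541,-.16,.02],[.541,-.161,.019],[.541,-.159,.05]]))
s=snap('wrist')
print(np.round(depthpts(s,[(318,240),(336,240),(318,260),(327,220),(330,110)]),4))
print(proj(s,[[.541,-.16,.004],[.541,-.16,.03],[.541,-.16,.05]]))
go(0,0,0)
"
```

```text
[[ 0.5412 -0.1531  0.0501]
 [ 0.5414 -0.1534  0.0595]
 [ 0.5433 -0.2067  0.0101]
 [ 0.5405 -0.1501  0.0194]
 [ 0.5179 -0.1532  0.0188]
 [ 0.6174 -0.1507  0.0184]]
[[321.8898503  195.8577869 ]
 [322.00099601 191.05497975]
 [322.01303903 191.18093058]
 [322.19508453 182.01490358]]
[[ 0.5529 -0.1547  0.0481]
 [ 0.5531 -0.1645  0.0486]
 [ 0.5526 -0.1552  0.0696]
 [ 0.5531 -0.1597  0.0193]
 [ 0.6201 -0.1612  0.0186]]
[[327.34928676 227.94179499]
 [327.51629363 244.82036964]
 [327.67770372 261.1268345 ]]
t5.90 pos [ 0.5409 -0.1593  0.0042] head 0.22 tilt [-0.  0. -1.] grip 0.003 F [-0.4 -0.3  0.2]
  rotz first 0.0 deg (0 rows); then travel cm [-54.03 -16.14   0.42] norm 56.4 q7 -1.53
```

```bash
python3 -c "
from h import *
s=snap('side')
for v in range(140,190,3):
    print(v,[tuple(np.round(depthpts(s,[(u,v)])[0],3)) for u in (313,322,331)])
s=snap('wrist'); print(-np.array(s['R']).T@s['t'])
print(np.round(depthpts(s,[(327,240),(310,260),(230,300),(260,300),(400,300),(270,380),(60,330),(100,350),(600,340),(310,240),(300,280),(318,236)]),3))
"
```

```text
140 [(np.float64(0.573), np.float64(-0.236), np.float64(0.143)), (np.float64(0.542), np.float64(-0.121), np.float64(0.192)), (np.float64(0.52), np.float64(-0.132), np.float64(0.189))]
143 [(np.float64(0.573), np.float64(-0.234), np.float64(0.135)), (np.float64(0.542), np.float64(-0.123), np.float64(0.183)), (np.float64(0.52), np.float64(-0.15), np.float64(0.173))]
146 [(np.float64(0.573), np.float64(-0.233), np.float64(0.126)), (np.float64(0.542), np.float64(-0.119), np.float64(0.176)), (np.float64(0.519), np.float64(-0.131), np.float64(0.172))]
149 [(np.float64(0.569), np.float64(-0.172), np.float64(0.144)), (np.float64(0.542), np.float64(-0.12), np.float64(0.168)), (np.float64(0.519), np.float64(-0.123), np.float64(0.167))]
152 [(np.float64(0.567), np.float64(-0.151), np.float64(0.144)), (np.float64(0.541), np.float64(-0.113), np.float64(0.163)), (np.float64(0.518), np.float64(-0.112), np.float64(0.164))]
155 [(np.float64(0.562), np.float64(-0.089), np.float64(0.165)), (np.float64(0.54), np.float64(-0.093), np.float64(0.163)), (np.float64(0.518), np.float64(-0.091), np.float64(0.16
[... 1655 characters left out ...]
2))]
185 [(np.float64(0.57), np.float64(-0.209), np.float64(0.011)), (np.float64(0.541), np.float64(-0.153), np.float64(0.044)), (np.float64(0.517), np.float64(-0.213), np.float64(0.011))]
188 [(np.float64(0.568), np.float64(-0.177), np.float64(0.019)), (np.float64(0.543), np.float64(-0.204), np.float64(0.005)), (np.float64(0.516), np.float64(-0.206), np.float64(0.005))]
[ 0.62666789 -0.15891088  0.20270517]
[[ 0.552 -0.16   0.045]
 [ 0.553 -0.151  0.07 ]
 [ 0.574 -0.133  0.13 ]
 [ 0.575 -0.141  0.132]
 [ 0.575 -0.179  0.131]
 [ 0.562 -0.146  0.145]
 [ 0.57  -0.091  0.136]
 [ 0.565 -0.102  0.139]
 [ 0.568 -0.229  0.137]
 [ 0.553 -0.15   0.049]
 [ 0.553 -0.148  0.088]
 [ 0.553 -0.155  0.043]]
```

The side and wrist depth both put the fingertips about 40 mm higher than the reported TCP: tip z is about 0.042 while the report says 0.004. So the fingers closed above the brush. From here I'll trust the cameras and add this offset.

Call:
step_arm(travel=[[0,0,0],[0,0,0],[0,0,0],[0,0,0],[0,0,0],[0,0,0]], rotation=[[0,0,0],[0,0,0],[0,0,0],[0,0,0],[0,0,0],[0,0,0]], claw=[50,50,50,50,50,50])

```text
t: 6.6
position: [0.541, -0.1593, 0.0042]
eef_rot: [[1.0, 0.004, 0.0], [0.004, -1.0, -0.0], [0.0, 0.0, -1.0]]
force: [0.2, -0.5, -0.3]
grip_width: 0.488
```

Call:
step_arm(travel=[[0,0.1,1],[0,0,1],[0,0,0.5],[0,0,0]], rotation=[[0,0,0],[0,0,0],[0,0,0],[0,0,0]], claw=[50,50,50,50])

```text
t: 7.0
position: [0.5399, -0.16, -0.0222]
eef_rot: [[1.0, 0.004, -0.002], [0.004, -1.0, 0.001], [-0.002, -0.001, -1.0]]
force: [0.3, 0.4, 0.5]
grip_width: 0.502
```

```bash
python3 -c "
from h import *
s=snap('side');cv2.imwrite('pics/s7c.png',cv2.resize(s['image'][140:240,260:400],None,fx=5.5,fy=5.5)[:,:,::-1])
s=snap('wrist');save(s,'w7.png')
print(np.round(depthpts(s,[(278,240),(375,240),(278,246),(375,246)]),3))
go(.541,-.161,0)
"
```

```text
[[ 0.552 -0.134  0.022]
 [ 0.552 -0.187  0.022]
 [ 0.552 -0.135  0.03 ]
 [ 0.553 -0.185  0.03 ]]
t7.10 pos [ 0.5408 -0.1602 -0.0211] head 0.22 tilt [-6.e-04  2.e-04 -1.e+00] grip 0.505 F [-0.3  0.3 -0.1]
  rotz first 0.0 deg (0 rows); then travel cm [ 0.02  0.08 -2.11] norm 2.1 q7 -1.54
```

View pics/s7c.png

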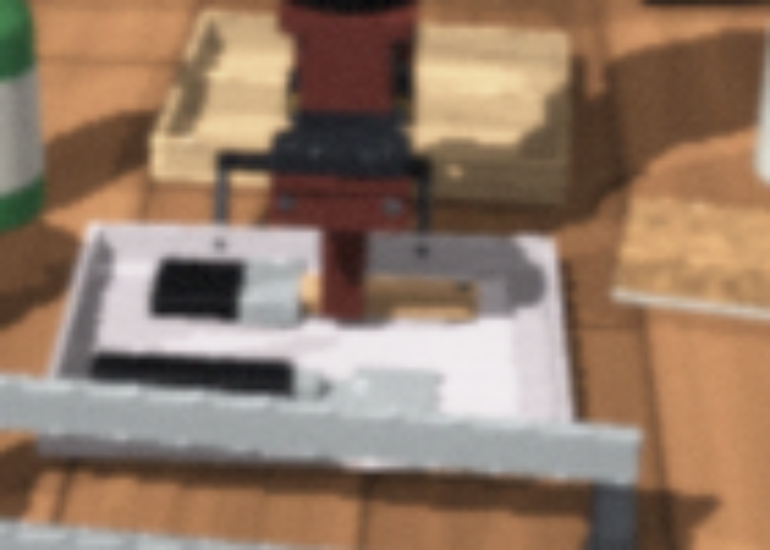

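View pics/w7.png

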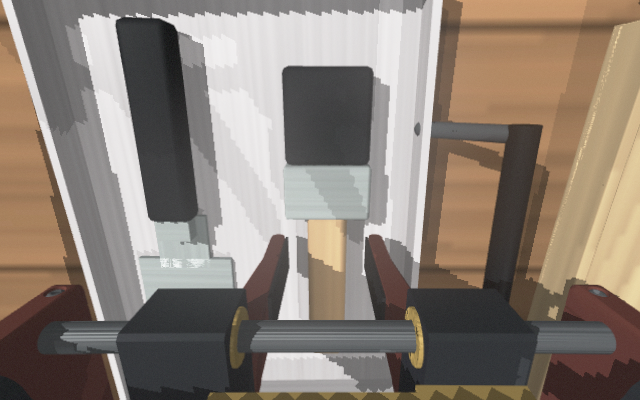

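Call:
step_arm(travel=[[0,0,0.5],[0,0,0.4],[0,0,0]], rotation=[[0,0,0],[0,0,0],[0,0,0]], claw=[50,50,50])

```text
t: 7.4
position: [0.5405, -0.1602, -0.0303]
eef_rot: [[1.0, 0.004, -0.001], [0.004, -1.0, 0.0], [-0.001, -0.0, -1.0]]
force: [-0.7, 0.8, -0.3]
grip_width: 0.498
```

Call:
step_arm(travel=[[0,0,0],[0,0,0],[0,0,0],[0,0,0],[0,0,0],[0,0,0]], rotation=[[0,0,0],[0,0,0],[0,0,0],[0,0,0],[0,0,0],[0,0,0]], claw=[0,0,0,0,0,0], force=35)

```text
t: 8.0
position: [0.5411, -0.1603, -0.0296]
eef_rot: [[1.0, 0.004, 0.0], [0.004, -1.0, -0.0], [0.0, 0.0, -1.0]]
force: [0.2, 0.4, 2.0]
grip_width: 0.247
```

Call:
step_arm(travel=[[0,0,-1],[0,0,-2],[0,0,-3],[0,0,-3],[0,0,0]], rotation=[[0,0,0],[0,0,0],[0,0,0],[0,0,0],[0,0,0]], claw=[0,0,0,0,0])

```text
t: 8.5
position: [0.544, -0.1609, 0.0647]
eef_rot: [[1.0, 0.004, 0.007], [0.004, -1.0, -0.002], [0.007, 0.002, -1.0]]
force: [0.9, -0.1, -0.7]
grip_width: 0.249
```

```bash
python3 -c "
from h import *
s=snap('wrist');save(s,'w8.png')
go(.5195,-.438,.06,-2.5)
"
```

```text
t8.55 pos [ 0.5426 -0.1607  0.0626] head 0.21 tilt [ 0.0044 -0.0011 -1.    ] grip 0.248 F [-0.2  0.5 -0.8]
  rotz first 2.7 deg (1 rows); then travel cm [-1.1  27.81  0.28] norm 27.8 q7 -1.50
```

View pics/w8.png

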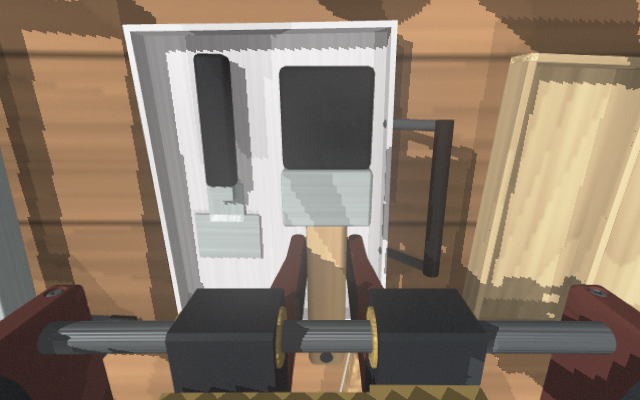

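Brush held. Moving it to the right compartment.

Call:
step_arm(travel=[[0,0,0],[-0.2,4,0],[-0.2,4,0],[-0.2,4,0],[-0.2,4,0],[-0.2,4,0],[-0.1,4,0],[0,3.8,0]], rotation=[[0,0,2.7],[0,0,0],[0,0,0],[0,0,0],[0,0,0],[0,0,0],[0,0,0],[0,0,0]], claw=[0,0,0,0,0,0,0,0])

```text
t: 9.35
position: [0.5164, -0.4389, 0.0588]
eef_rot: [[0.999, -0.044, -0.002], [-0.044, -0.999, 0.001], [-0.002, -0.001, -1.0]]
force: [0.8, 0.1, -1.1]
grip_width: 0.245
```

Call:
step_arm(travel=[[0,0,0],[0,0,0]], rotation=[[0,0,0],[0,0,0]], claw=[0,0])

```text
t: 9.55
position: [0.5165, -0.4378, 0.0586]
eef_rot: [[0.999, -0.045, -0.002], [-0.045, -0.999, 0.001], [-0.002, -0.001, -1.0]]
force: [1.3, 1.7, -1.8]
grip_width: 0.247
```

```bash
python3 -c "
from h import *
s=snap('wrist');save(s,'w9.png')
go(.5195,-.438,-0.027,-2.5)
"
```

```text
t9.60 pos [ 0.5175 -0.4361  0.0589] head -2.46 tilt [-0.0015  0.0021 -1.    ] grip 0.248 F [ 1.1  1.  -1.3]
  rotz first 0.0 deg (1 rows); then travel cm [0.22 0.2  8.59] norm 8.6 q7 -1.09
```

View pics/w9.png

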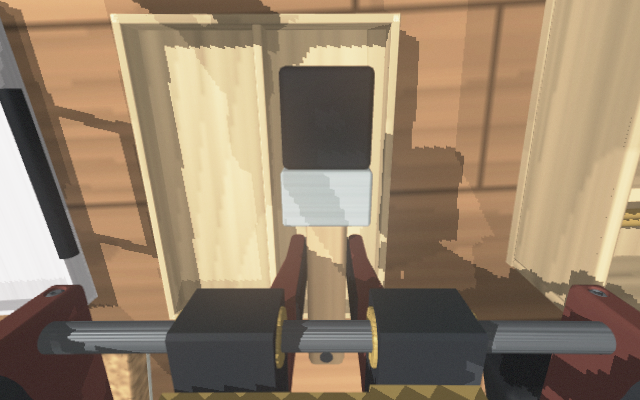

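Call:
step_arm(travel=[[0.2,0.1,2.5],[0,0,2.5],[0,0,2],[0,0,1],[0,0,0.3],[0,0,0]], rotation=[[0,0,0],[0,0,0],[0,0,0],[0,0,0],[0,0,0],[0,0,0]], claw=[0,0,0,0,0,0])

```text
t: 10.2
position: [0.5204, -0.4378, -0.0226]
eef_rot: [[0.999, -0.042, 0.0], [-0.042, -0.999, 0.0], [0.0, -0.0, -1.0]]
force: [0.6, 0.2, -0.8]
grip_width: 0.249
```

Call:
step_arm(travel=[[0,0,0.2],[0,0,0]], rotation=[[0,0,0],[0,0,0]], claw=[0,0])

```text
t: 10.4
position: [0.5205, -0.439, -0.0239]
eef_rot: [[0.999, -0.043, 0.001], [-0.043, -0.999, -0.001], [0.001, 0.001, -1.0]]
force: [-0.0, -0.1, -1.1]
grip_width: 0.248
```

Call:
step_arm(travel=[[0,0,0.2],[0,0,0.1],[0,0,0]], rotation=[[0,0,0],[0,0,0],[0,0,0]], claw=[0,0,0])

```text
t: 10.7
position: [0.5201, -0.4389, -0.0275]
eef_rot: [[0.999, -0.043, 0.0], [-0.043, -0.999, -0.0], [0.0, 0.0, -1.0]]
force: [-0.4, -0.6, -0.4]
grip_width: 0.25
```

Call:
step_arm(travel=[[0,0,0],[0,0,0],[0,0,0],[0,0,0]], rotation=[[0,0,0],[0,0,0],[0,0,0],[0,0,0]], claw=[42,42,42,42])

```text
t: 11.1
position: [0.5199, -0.4386, -0.0278]
eef_rot: [[0.999, -0.043, -0.0], [-0.043, -0.999, 0.0], [-0.0, -0.0, -1.0]]
force: [0.3, 0.8, -0.2]
grip_width: 0.42
```

Call:
step_arm(travel=[[0,0,-2],[0,0,-4],[0,0,-4]], rotation=[[0,0,0],[0,0,0],[0,0,0]], claw=[42,42,42])

```text
t: 11.4
position: [0.5193, -0.4381, 0.0725]
eef_rot: [[0.999, -0.043, -0.002], [-0.043, -0.999, 0.001], [-0.002, -0.001, -1.0]]
force: [0.7, -0.6, 1.2]
grip_width: 0.422
```

```bash
python3 -c "
from h import *
s=snap('wrist');save(s,'w10.png')
go(.585,-.076,.06,0)
"
```

```text
t11.45 pos [ 0.5233 -0.4411  0.0808] head -2.50 tilt [ 0.0077 -0.0056 -1.    ] grip 0.419 F [ 1.9 -0.5  4.5]
  rotz first -2.5 deg (1 rows); then travel cm [  6.15 -36.52   1.92] norm 37.1 q7 -1.08
```

View pics/w10.png

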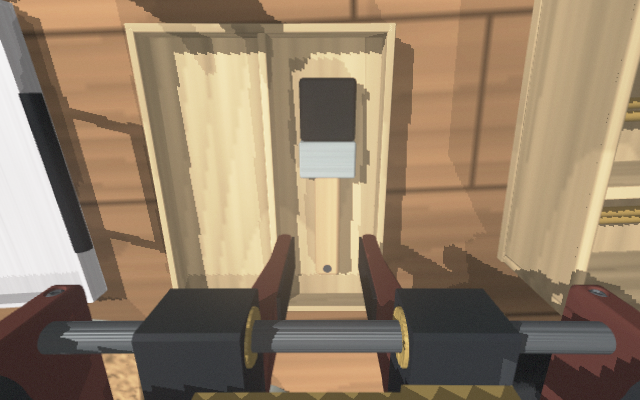

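Call:
step_arm(travel=[[0,0,0],[0.7,-4,0],[0.7,-4,0],[0.7,-4,0],[0.7,-4,0],[0.7,-4,0],[0.7,-4,0],[0.7,-4,0]], rotation=[[0,0,-2.5],[0,0,0],[0,0,0],[0,0,0],[0,0,0],[0,0,0],[0,0,0],[0,0,0]], claw=[45,45,45,45,45,45,45,45])

```text
t: 12.25
position: [0.569, -0.157, 0.0723]
eef_rot: [[1.0, 0.0, 0.001], [0.0, -1.0, -0.0], [0.001, 0.0, -1.0]]
force: [0.4, -0.5, 0.3]
grip_width: 0.449
```

Call:
step_arm(travel=[[0.7,-4,0],[0.6,-4,0],[0,0,0],[0,0,0]], rotation=[[0,0,0],[0,0,0],[0,0,0],[0,0,0]], claw=[45,45,45,45])

```text
t: 12.65
position: [0.5819, -0.0775, 0.0722]
eef_rot: [[1.0, 0.003, 0.0], [0.003, -1.0, 0.0], [0.0, -0.0, -1.0]]
force: [-0.7, -1.1, 0.2]
grip_width: 0.451
```

```bash
python3 -c "
from h import *
s=snap('wrist');save(s,'w11.png')
go(.583,-.075,-.03,0)
"
```

```text
t12.70 pos [ 0.5817 -0.0793  0.0721] head 0.02 tilt [-1.e-04 -7.e-04 -1.e+00] grip 0.449 F [-0.2 -1.2  0.1]
  rotz first 0.0 deg (1 rows); then travel cm [ 0.14 -0.44 10.21] norm 10.2 q7 -1.66
```

View pics/w11.png

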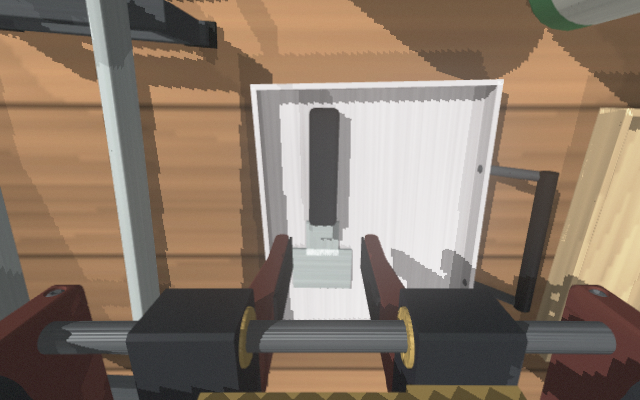

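```bash
python3 -c "
from h import *
s=snap('wrist')
print(onplane(s,[(323.5,108),(322.5,225)],.019),onplane(s,[(322,289)],.006))
go(.583,-.075,-.03,0)
"
```

```text
[[ 0.65986132 -0.07731238  0.019     ]
 [ 0.5616498  -0.07606158  0.019     ]] [[ 0.48804868 -0.07508688  0.006     ]]
t12.75 pos [ 0.5815 -0.0803  0.0721] head -0.08 tilt [-2.e-04 -1.e-03 -1.e+00] grip 0.444 F [ 0.1 -0.7 -1.1]
  rotz first -0.1 deg (1 rows); then travel cm [ 0.15 -0.54 10.21] norm 10.2 q7 -1.66
```

Call:
step_arm(travel=[[0.1,-0.1,2],[0,0,3],[0,0,3],[0,0,1.2],[0,0,0.5],[0,0,0]], rotation=[[0,0,0],[0,0,0],[0,0,0],[0,0,0],[0,0,0],[0,0,0]], claw=[45,45,45,45,45,45])

```text
t: 13.35
position: [0.5828, -0.0784, -0.0247]
eef_rot: [[1.0, -0.001, -0.0], [-0.001, -1.0, -0.0], [-0.0, 0.0, -1.0]]
force: [-0.2, -0.4, -0.3]
grip_width: 0.452
```

Call:
step_arm(travel=[[0,0,0.4],[0,0,0]], rotation=[[0,0,0],[0,0,0]], claw=[45,45])

```text
t: 13.55
position: [0.5834, -0.0778, -0.028]
eef_rot: [[1.0, 0.0, 0.001], [0.0, -1.0, -0.0], [0.001, 0.0, -1.0]]
force: [0.3, 0.8, 0.1]
grip_width: 0.45
```

Call:
step_arm(travel=[[0,0,0],[0,0,0],[0,0,0],[0,0,0],[0,0,0],[0,0,0]], rotation=[[0,0,0],[0,0,0],[0,0,0],[0,0,0],[0,0,0],[0,0,0]], claw=[0,0,0,0,0,0], force=35)

```text
t: 14.15
position: [0.5833, -0.0773, -0.0282]
eef_rot: [[1.0, 0.001, 0.001], [0.001, -1.0, 0.0], [0.001, -0.0, -1.0]]
force: [-1.0, 1.4, 5.7]
grip_width: 0.273
```

Call:
step_arm(travel=[[0,0,-1],[0,0,-2],[0,0,-3],[0,0,-3],[0,0,0]], rotation=[[0,0,0],[0,0,0],[0,0,0],[0,0,0],[0,0,0]], claw=[0,0,0,0,0])

```text
t: 14.65
position: [0.5857, -0.0781, 0.0655]
eef_rot: [[1.0, -0.0, 0.007], [-0.0, -1.0, -0.001], [0.007, 0.001, -1.0]]
force: [0.5, -0.3, -1.1]
grip_width: 0.268
```

```bash
python3 -c "
from h import *
s=snap('wrist');save(s,'w12.png')
go(.5455,-.346,.06,-2.5)
"
```

```text
t14.70 pos [ 0.5842 -0.078   0.0634] head -0.00 tilt [ 4.e-03 -6.e-04 -1.e+00] grip 0.270 F [ 0.3  0.2 -0. ]
  rotz first 2.5 deg (1 rows); then travel cm [-2.7  26.94  0.34] norm 27.1 q7 -1.67
```

View pics/w12.png

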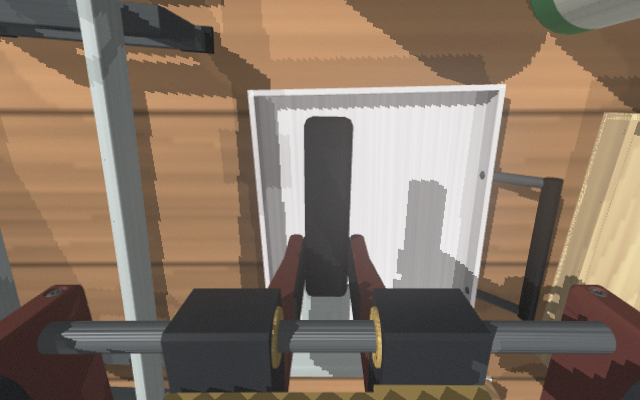

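Call:
step_arm(travel=[[0,0,0],[-0.4,4,0],[-0.4,4,0],[-0.4,4,0],[-0.4,4,0],[-0.4,4,0],[-0.4,4,0],[-0.2,2.9,0]], rotation=[[0,0,2.5],[0,0,0],[0,0,0],[0,0,0],[0,0,0],[0,0,0],[0,0,0],[0,0,0]], claw=[0,0,0,0,0,0,0,0])

```text
t: 15.5
position: [0.5426, -0.3483, 0.0596]
eef_rot: [[0.999, -0.046, -0.003], [-0.046, -0.999, -0.0], [-0.003, 0.0, -1.0]]
force: [0.1, -0.7, -2.0]
grip_width: 0.271
```

Call:
step_arm(travel=[[0,0,0],[0,0,0]], rotation=[[0,0,0],[0,0,0]], claw=[0,0])

```text
t: 15.7
position: [0.5438, -0.3453, 0.0597]
eef_rot: [[0.999, -0.045, -0.002], [-0.045, -0.999, 0.001], [-0.002, -0.001, -1.0]]
force: [0.4, 0.1, -1.4]
grip_width: 0.272
```

```bash
python3 -c "
from h import *
s=snap('wrist');save(s,'w13.png')
go(.5455,-.346,-0.026,-2.5)
"
```

```text
t15.75 pos [ 0.5446 -0.3439  0.06  ] head -2.45 tilt [-0.0017  0.0017 -1.    ] grip 0.273 F [-0.1  0.5 -0.1]
  rotz first 0.1 deg (1 rows); then travel cm [0.12 0.22 8.6 ] norm 8.6 q7 -1.24
```

View pics/w13.png

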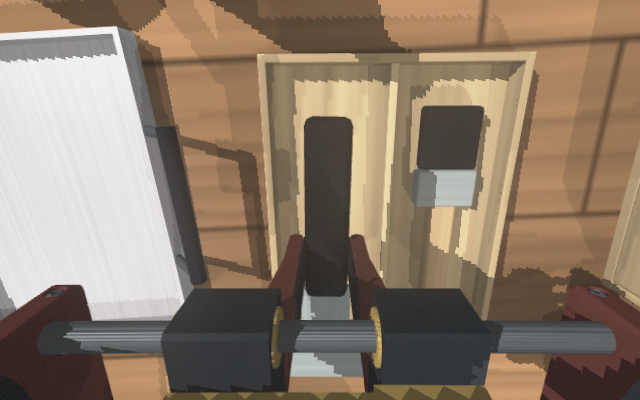

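Call:
step_arm(travel=[[0.1,0.1,2.5],[0,0,2.5],[0,0,2],[0,0,1],[0,0,0.4],[0,0,0]], rotation=[[0,0,0],[0,0,0],[0,0,0],[0,0,0],[0,0,0],[0,0,0]], claw=[0,0,0,0,0,0])

```text
t: 16.35
position: [0.5464, -0.3454, -0.0229]
eef_rot: [[0.999, -0.042, -0.0], [-0.042, -0.999, 0.001], [-0.0, -0.001, -1.0]]
force: [-1.2, 0.3, -1.9]
grip_width: 0.27
```

Call:
step_arm(travel=[[0,0,0.2],[0,0,0]], rotation=[[0,0,0],[0,0,0]], claw=[0,0])

```text
t: 16.55
position: [0.5467, -0.3465, -0.024]
eef_rot: [[0.999, -0.043, 0.001], [-0.043, -0.999, -0.001], [0.001, 0.001, -1.0]]
force: [-0.3, 0.0, -0.5]
grip_width: 0.27
```

Call:
step_arm(travel=[[0,0,0.2],[0,0,0],[0,0,0],[0,0,0],[0,0,0],[0,0,0]], rotation=[[0,0,0],[0,0,0],[0,0,0],[0,0,0],[0,0,0],[0,0,0]], claw=[0,0,43,43,43,43])

```text
t: 17.15
position: [0.5461, -0.3462, -0.0268]
eef_rot: [[0.999, -0.043, -0.0], [-0.043, -0.999, 0.0], [-0.0, -0.0, -1.0]]
force: [-0.4, 0.4, -0.2]
grip_width: 0.428
```

Call:
step_arm(travel=[[0,0,-2],[0,0,-4],[0,0,-4],[0,0,-4],[0,0,0]], rotation=[[0,0,0],[0,0,0],[0,0,0],[0,0,0],[0,0,0]], claw=[43,43,43,43,43])

```text
t: 17.65
position: [0.5499, -0.3483, 0.1197]
eef_rot: [[0.999, -0.044, 0.009], [-0.044, -0.999, -0.005], [0.01, 0.005, -1.0]]
force: [1.0, -0.3, 0.3]
grip_width: 0.432
```

```bash
python3 -c "
from h import *
s=snap('wrist');save(s,'w14.png')
k=onplane(s,[(450,100)],.02)
go(.5455,-.346,-0.026,-2.5)
"
```

```text
t17.70 pos [ 0.5482 -0.3474  0.1166] head -2.49 tilt [ 0.0055 -0.003  -1.    ] grip 0.428 F [ 0.3 -0.2 -0.3]
  rotz first 0.0 deg (1 rows); then travel cm [-0.35 -0.17 14.26] norm 14.3 q7 -1.23
```

View pics/w14.png

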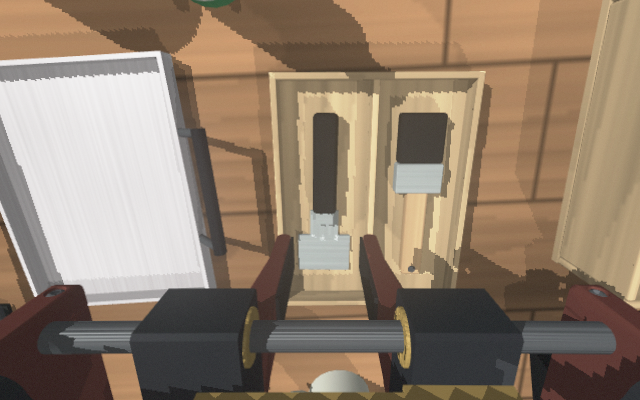

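Both tools lie flat, knife left at (325,190) and brush right at (418,190). Checking the numbers and planning the tray move.

```bash
python3 -c "
from h import *
s=snap('wrist')
k=onplane(s,[(326,112),(324,270)],.015);b=onplane(s,[(423,112),(411,274)],.021)
print(k.mean(0),k[0]-k[1]);print(b.mean(0),b[0]-b[1])
print(onplane(s,[(270,73),(486,71)],.025),'div',onplane(s,[(377,75)],.025), 'drip', onplane(s,[(163,53),(213,293)],.02),'handle',onplane(s,[(201,130),(219,253)],.049),depthpts(s,[(209,190)]))
"
```

```text
[ 0.53879495 -0.34588753  0.015     ] [ 0.16615189 -0.00967954  0.        ]
[ 0.53406235 -0.43677833  0.021     ] [ 0.16789516 -0.00466224  0.        ]
[[ 0.6568609  -0.30369602  0.025     ]
 [ 0.64981633 -0.49042369  0.025     ]] div [[ 0.65111888 -0.39639808  0.025     ]] drip [[ 0.67696924 -0.2125297   0.02      ]
 [ 0.43604063 -0.21817178  0.02      ]] handle [[ 0.61315786 -0.2454805   0.049     ]
 [ 0.4987239  -0.243479    0.049     ]] [[ 0.56175985 -0.24504762  0.0520644 ]]
```

```bash
python3 -c "
from h import *
go(.555,-.243,.05,0.8)
"
```

```text
t17.75 pos [ 0.5466 -0.3466  0.1143] head -2.48 tilt [ 0.0019 -0.0011 -1.    ] grip 0.427 F [-0.5 -0.1 -0.5]
  rotz first -3.3 deg (1 rows); then travel cm [  0.97 -10.35   6.42] norm 12.2 q7 -1.23
```

Call:
step_arm(travel=[[0,0,0],[0.3,-3.5,0],[0.3,-3.5,0],[0.3,-3.4,0],[0,0,3],[0,0,3],[0,0,0]], rotation=[[0,0,-3.3],[0,0,0],[0,0,0],[0,0,0],[0,0,0],[0,0,0],[0,0,0]], claw=[50,50,50,50,50,50,50])

```text
t: 18.45
position: [0.5492, -0.2403, 0.048]
eef_rot: [[1.0, 0.015, -0.01], [0.015, -1.0, 0.003], [-0.01, -0.004, -1.0]]
force: [-0.7, -1.0, -0.7]
grip_width: 0.497
```

```bash
python3 -c "
from h import *
s=snap('wrist');save(s,'w15.png')
go(.555,-.243,-.009,0.8)
"
```

```text
t18.50 pos [ 0.5509 -0.2412  0.0503] head 0.84 tilt [-0.0063  0.0023 -1.    ] grip 0.498 F [ 0.3 -0.2  1.5]
  rotz first 0.0 deg (1 rows); then travel cm [0.45 0.2  5.93] norm 5.9 q7 -1.36
```

View pics/w15.png

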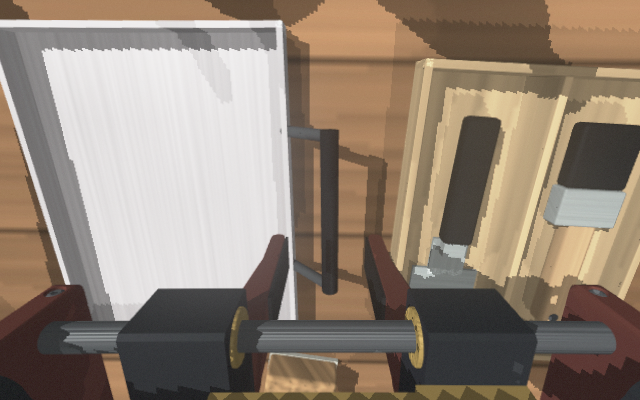

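Call:
step_arm(travel=[[0.4,0.2,2],[0,0,2],[0,0,1.5],[0,0,0.4],[0,0,0],[0,0,0]], rotation=[[0,0,0],[0,0,0],[0,0,0],[0,0,0],[0,0,0],[0,0,0]], claw=[50,50,50,50,50,50])

```text
t: 19.1
position: [0.5583, -0.2444, -0.0049]
eef_rot: [[1.0, 0.014, 0.001], [0.014, -1.0, -0.0], [0.001, 0.0, -1.0]]
force: [-0.7, 0.0, 0.3]
grip_width: 0.501
```

```bash
python3 -c "
from h import *
s=snap('wrist');save(s,'w16.png')
s=snap('side');cv2.imwrite('pics/s16c.png',cv2.resize(s['image'][120:260,240:400],None,fx=4.2,fy=4.2)[:,:,::-1])
go(.555,-.243,-.009,0.8)
"
```

```text
t19.20 pos [ 0.5584 -0.2444 -0.0048] head 0.82 tilt [ 1.5e-03 -6.0e-04 -1.0e+00] grip 0.495 F [ 0.1  0.1 -0.5]
  rotz first 0.0 deg (1 rows); then travel cm [-0.34 -0.14  0.42] norm 0.6 q7 -1.38
```

View pics/w16.png

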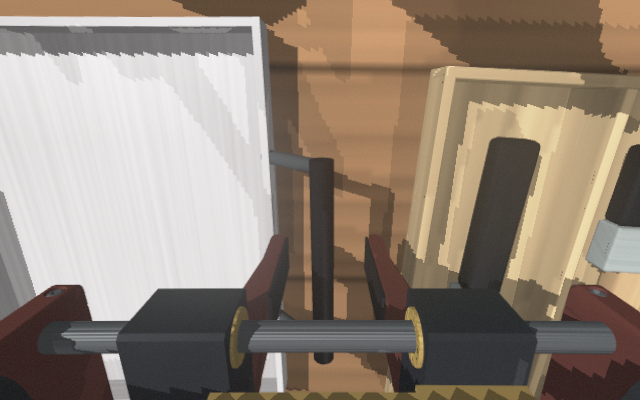

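View pics/s16c.png

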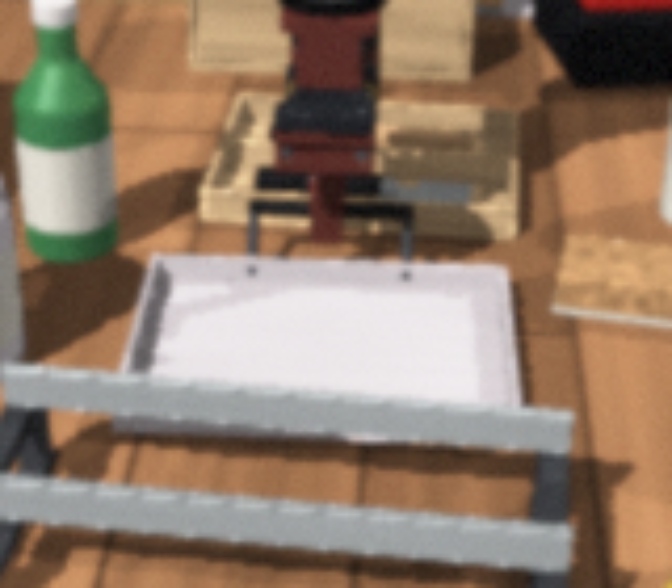

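Call:
step_arm(travel=[[0,-0.2,0.3],[0,0,0],[0,0,0],[0,0,0],[0,0,0],[0,0,0],[0,0,0],[0,0,0]], rotation=[[0,0,0],[0,0,0],[0,0,0],[0,0,0],[0,0,0],[0,0,0],[0,0,0],[0,0,0]], claw=[50,0,0,0,0,0,0,0], force=40)

```text
t: 20.0
position: [0.5576, -0.2422, -0.0088]
eef_rot: [[1.0, 0.014, 0.0], [0.014, -1.0, -0.0], [0.0, 0.0, -1.0]]
force: [0.7, -0.1, -0.2]
grip_width: 0.126
```

```bash
python3 -c "
from h import *
s=snap('top');save(s,'t17.png');cv2.imwrite('pics/t17c.png',cv2.resize(s['image'][110:270,220:430],None,fx=3.8,fy=3.8)[:,:,::-1])
go(.555,-.243,-.009,0.8)
"
```

```text
t20.05 pos [ 0.5577 -0.2422 -0.0087] head 0.83 tilt [ 1.e-04 -2.e-04 -1.e+00] grip 0.123 F [-0.3  0.6  1. ]
  rotz first 0.0 deg (1 rows); then travel cm [-0.27  0.07  0.03] norm 0.3 q7 -1.39
```

View pics/t17c.png

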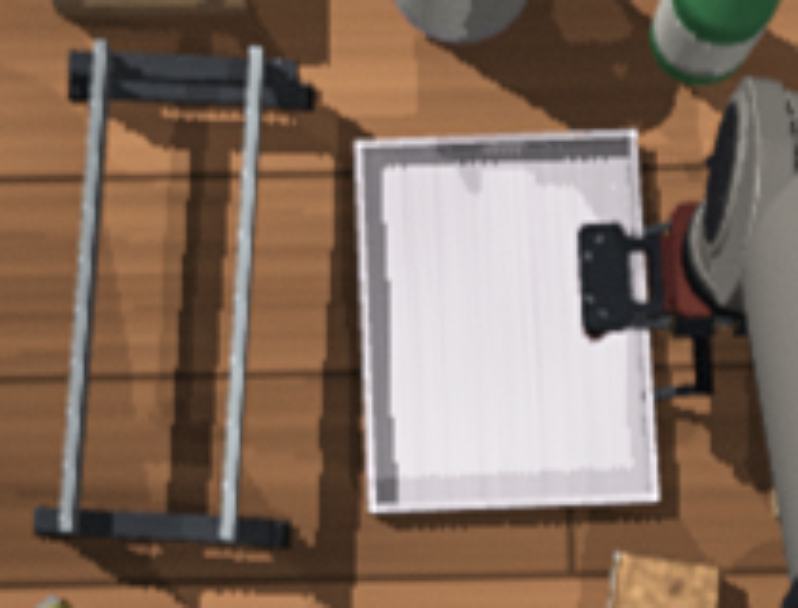

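Call:
step_arm(travel=[[-0.25,-0.5,0],[-0.25,-0.5,0],[-0.25,-0.5,0],[-0.25,-0.5,0],[0,0,0]], rotation=[[0,0,1.2],[0,0,1.2],[0,0,1.2],[0,0,1.1],[0,0,0]], claw=[0,0,0,0,0])

```text
t: 20.55
position: [0.5473, -0.2204, -0.0088]
eef_rot: [[0.998, -0.067, -0.001], [-0.067, -0.998, 0.001], [-0.001, -0.001, -1.0]]
force: [-1.8, 0.8, 2.2]
grip_width: 0.125
```

```bash
python3 -c "
from h import *
s=snap('top');save(s,'t18.png');cv2.imwrite('pics/t18c.png',cv2.resize(s['image'][110:270,220:430],None,fx=3.8,fy=3.8)[:,:,::-1])
go(.5588,-.0236,-.009,-3.8)
"
```

```text
t20.60 pos [ 0.5473 -0.2204 -0.0088] head -3.83 tilt [-0.0014  0.0012 -1.    ] grip 0.126 F [-3.5  2.   4.4]
  rotz first -0.0 deg (1 rows); then travel cm [ -0.16 -19.71   0.04] norm 19.7 q7 -1.48
```

View pics/t18c.png

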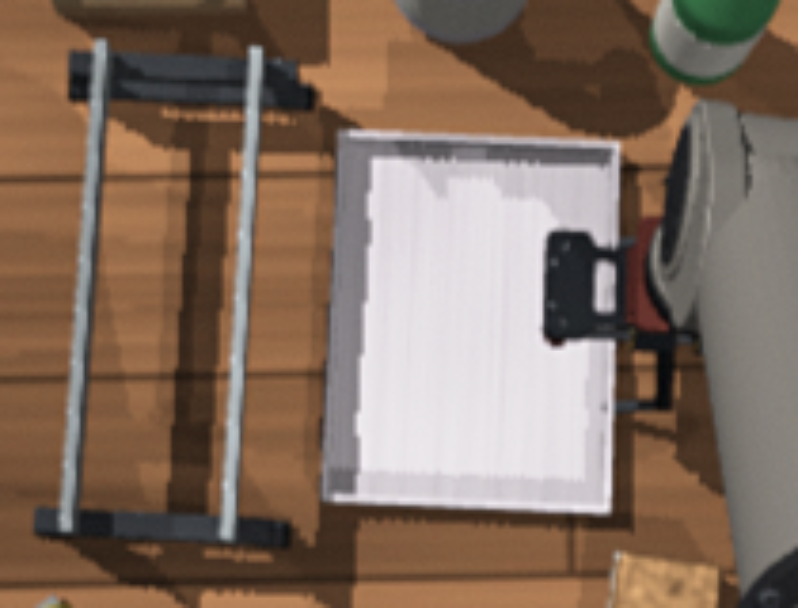

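```bash
cat >> h.py <<'E'
RC=np.array([.567,.101]);RA=np.radians(-3.8)
def rk(P):
    P=np.atleast_2d(P)[:,:2]-RC;c,s=np.cos(RA),np.sin(RA)
    return np.c_[P@[c,s],P@[-s,c]]
def rw(x,y):
    c,s=np.cos(RA),np.sin(RA); return RC+[c*x-s*y,s*x+c*y]
E
python3 -c "
from h import *
s=snap('top')
c=(np.array([(340,131),(620,145),(609,514),(325,499)])+.5)/3.8-.5+[220,110]
P=rk(onplane(s,c,.02)); print(P,P.mean(0), np.degrees(np.arctan2(*( P[0]+P[1]-P[2]-P[3])[::-1])))
c=(np.array([(98,42),(68,530),(256,47),(227,540)])+.5)/3.8-.5+[220,110]
P=rk(onplane(s,c,.085)); print(P)
"
```

```text
[[ 0.12239364 -0.10417238]
 [ 0.12145639 -0.29345886]
 [-0.1271875  -0.29328159]
 [-0.12620377 -0.10680619]] [-0.00238531 -0.19942976] 0.28305802551103654
[[ 0.15608766  0.05166369]
 [-0.15635915  0.04859746]
 [ 0.15750993 -0.04992854]
 [-0.15786576 -0.04992764]]
```

Call:
step_arm(travel=[[0.1,-2,0],[0.1,-2,0],[0,-2,0],[0,-2,0],[0,-2,0],[0,0,0]], rotation=[[0,0,0],[0,0,0],[0,0,0],[0,0,0],[0,0,0],[0,0,0]], claw=[0,0,0,0,0,0])

```text
t: 21.25
position: [0.5575, -0.1184, -0.0088]
eef_rot: [[0.998, -0.063, 0.001], [-0.063, -0.998, 0.002], [0.001, -0.002, -1.0]]
force: [0.7, 3.1, 0.8]
grip_width: 0.124
```

```bash
python3 -c "
from h import *
s=snap('top');save(s,'t19.png');cv2.imwrite('pics/t19c.png',cv2.resize(s['image'][110:270,220:430],None,fx=3.8,fy=3.8)[:,:,::-1])
s=snap('side');save(s,'s19.png')
go(.5588,-.0236,-.009,-3.8)
"
```

```text
t21.35 pos [ 0.5572 -0.1212 -0.0088] head -3.78 tilt [ 5.0e-04  1.1e-03 -1.0e+00] grip 0.125 F [0.2 3.1 1.1]
  rotz first 0.0 deg (1 rows); then travel cm [-0.48 -9.75  0.03] norm 9.8 q7 -1.66
```

View pics/t19c.png

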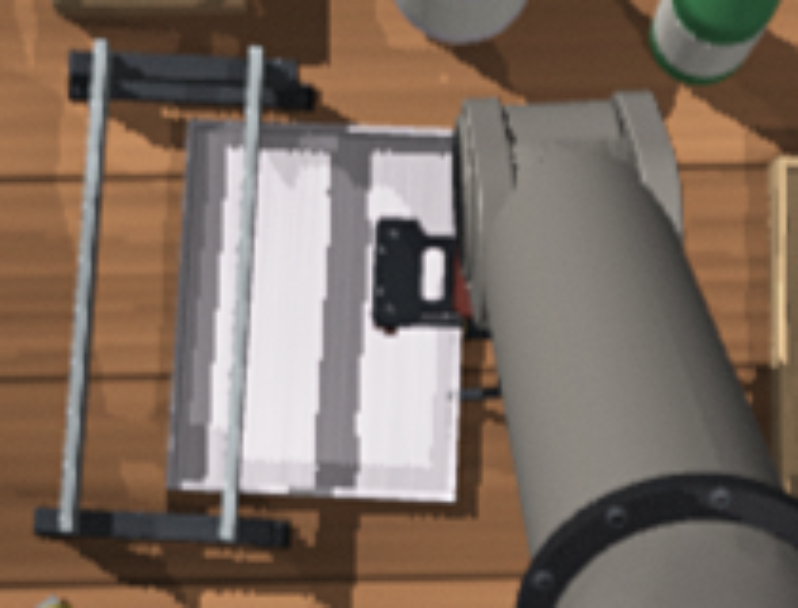

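View pics/s19.png

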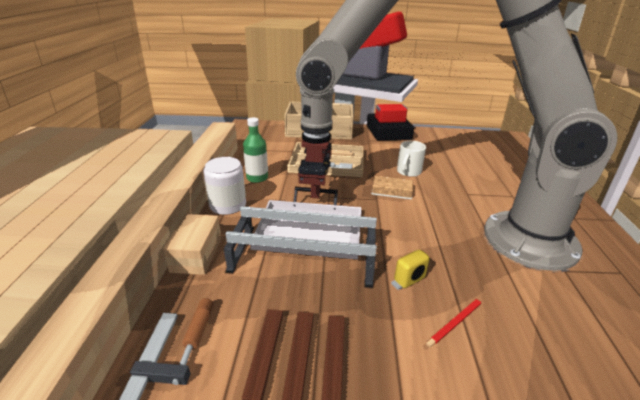

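```bash
python3 -c "
from h import *
s=snap('top')
c=(np.array([(190,122),(455,500),(168,488)])+.5)/3.8-.5+[220,110]
P=rk(onplane(s,c,.02)); print(P)
"
```

```text
[[ 0.12390944 -0.00243579]
 [-0.12282098 -0.19209938]
 [-0.12386454 -0.00332274]]
```

Call:
step_arm(travel=[[0,-2,0],[0,-2,0],[0,-2,0],[0,-2,0],[0,-1.7,0],[0,0,0]], rotation=[[0,0,0],[0,0,0],[0,0,0],[0,0,0],[0,0,0],[0,0,0]], claw=[0,0,0,0,0,0])

```text
t: 22.0
position: [0.5637, -0.0243, -0.0088]
eef_rot: [[0.998, -0.066, 0.001], [-0.066, -0.998, 0.001], [0.0, -0.001, -1.0]]
force: [-1.2, 3.0, 0.6]
grip_width: 0.124
```

```bash
python3 -c "
from h import *
s=snap('top');save(s,'t20.png');cv2.imwrite('pics/t20c.png',cv2.resize(s['image'][110:270,220:430],None,fx=3.8,fy=3.8)[:,:,::-1])
go(.5588,-.0236,-.009,-3.8)
"
```

```text
t22.05 pos [ 0.5637 -0.0253 -0.0088] head -3.84 tilt [ 5.e-04  6.e-04 -1.e+00] grip 0.128 F [-0.4  2.4  0.5]
  rotz first -0.0 deg (1 rows); then travel cm [-0.5  -0.14  0.02] norm 0.5 q7 -1.83
```

View pics/t20c.png

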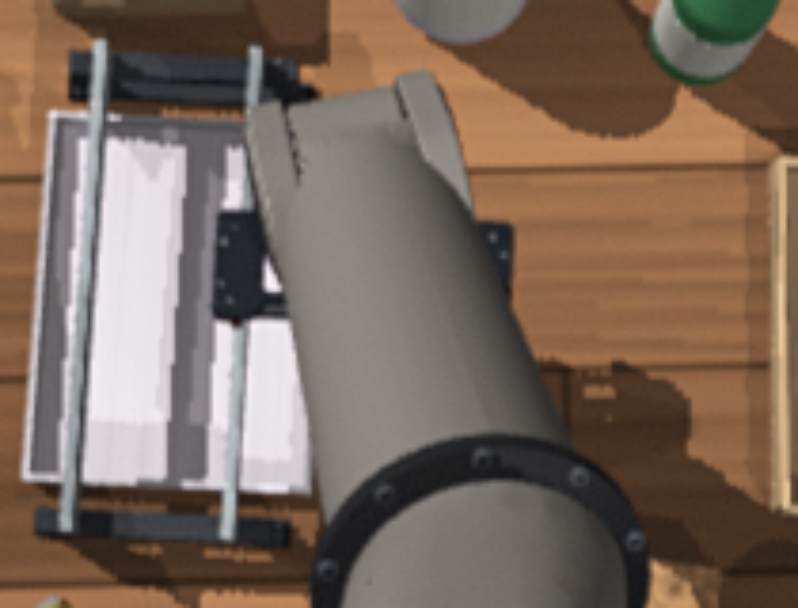

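```bash
python3 -c "
from h import *
s=snap('top')
c=(np.array([(52,113),(311,492),(24,480)])+.5)/3.8-.5+[220,110]
P=rk(onplane(s,c,.02)); print(P, (P[0]+P[1])/2)
"
```

```text
[[ 0.12578852  0.09133997]
 [-0.12205273 -0.09737974]
 [-0.1230742   0.09165696]] [ 0.00186789 -0.00301989]
```

Call:
step_arm(travel=[[0,0,0],[0,0,0],[0,0,0],[0,0,0],[0,0,-1],[0,0,-3],[0,0,-4],[0,0,-4]], rotation=[[0,0,0],[0,0,0],[0,0,0],[0,0,0],[0,0,0],[0,0,0],[0,0,0],[0,0,0]], claw=[50,50,50,50,50,50,50,50])

```text
t: 22.9
position: [0.5628, -0.0256, 0.113]
eef_rot: [[0.998, -0.067, -0.001], [-0.067, -0.998, -0.0], [-0.001, 0.0, -1.0]]
force: [0.2, -0.2, 0.6]
grip_width: 0.499
```

Call:
step_arm(travel=[[0,0,-4],[0,0,0],[0,0,0],[0,0,0],[0,0,0],[0,0,0],[0,0,0],[0,0,0]], rotation=[[0,0,-8],[0,0,-8],[0,0,-8],[0,0,-8],[0,0,-8],[0,0,-8],[0,0,-8],[0,0,-8]], claw=[50,50,50,50,50,50,50,50])

```text
t: 23.7
position: [0.5632, -0.0257, 0.152]
eef_rot: [[0.493, 0.87, 0.001], [0.87, -0.493, -0.0], [-0.0, 0.001, -1.0]]
force: [-0.8, 0.6, 0.0]
grip_width: 0.505
```

Call:
step_arm(travel=[[0,0,0],[0,0,0],[0,0,0],[0,0,0]], rotation=[[0,0,-8],[0,0,-8],[0,0,-8],[0,0,-3]], claw=[50,50,50,50])

```text
t: 24.1
position: [0.5632, -0.0258, 0.1519]
eef_rot: [[0.046, 0.999, 0.0], [0.999, -0.046, -0.0], [-0.0, 0.0, -1.0]]
force: [0.0, -0.3, -0.7]
grip_width: 0.498
```

```bash
python3 -c "
from h import *
s=snap('top');save(s,'t21.png')
go(.608,.372,.1,87.5)
"
```

```text
t24.15 pos [ 0.5632 -0.0258  0.1519] head 87.40 tilt [ 3.e-04 -4.e-04 -1.e+00] grip 0.499 F [-0.4 -0.5 -0.4]
  rotz first -0.1 deg (1 rows); then travel cm [39.94  2.74  5.17] norm 40.4 q7 -0.30
```

View pics/t21.png

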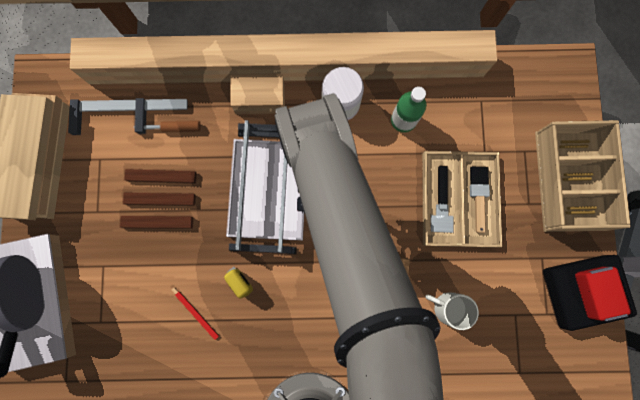

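Call:
step_arm(travel=[[4,0.3,0],[4.5,0.3,0],[4.5,0.3,0],[4.5,0.3,0],[4.5,0.3,0],[4.5,0.3,0],[4.5,0.3,0],[4.5,0.3,0]], rotation=[[0,0,0],[0,0,0],[0,0,0],[0,0,0],[0,0,0],[0,0,0],[0,0,0],[0,0,0]], claw=[50,50,50,50,50,50,50,50])

```text
t: 24.95
position: [0.6052, 0.3294, 0.1518]
eef_rot: [[0.052, 0.999, 0.001], [0.999, -0.052, -0.0], [-0.0, 0.001, -1.0]]
force: [0.7, -0.2, 0.0]
grip_width: 0.497
```

Call:
step_arm(travel=[[4.4,0.3,0],[0,0,4],[0,0,4],[0,0,0],[0,0,0]], rotation=[[0,0,0],[0,0,0],[0,0,0],[0,0,0],[0,0,0]], claw=[50,50,50,50,50])

```text
t: 25.45
position: [0.6103, 0.3712, 0.0717]
eef_rot: [[0.051, 0.999, -0.001], [0.999, -0.051, -0.001], [-0.001, -0.001, -1.0]]
force: [1.0, 0.4, 0.4]
grip_width: 0.502
```

```bash
python3 -c "
from h import *
s=snap('wrist');save(s,'w22.png')
go(.609,.372,-.034,87.5)
"
```

```text
t25.50 pos [0.6113 0.372  0.0733] head 87.06 tilt [ 0.0018  0.0011 -1.    ] grip 0.499 F [-0.5  0.   0.7]
  rotz first -0.4 deg (1 rows); then travel cm [-0.02 -0.25 10.73] norm 10.7 q7 -0.96
```

View pics/w22.png

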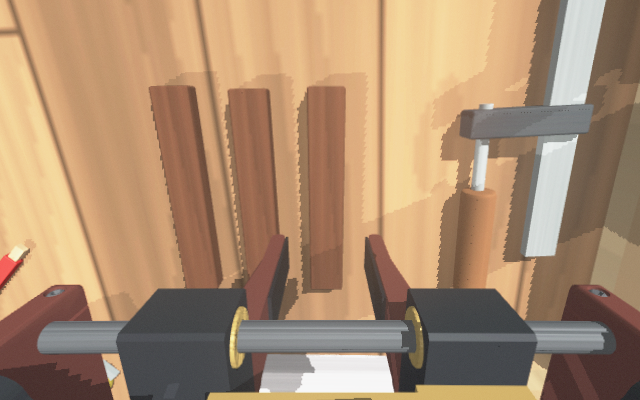

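```bash
python3 -c "
from h import *
s=snap('wrist')
P=onplane(s,[(308.5,87),(346,87),(343,289),(309,289)],.018);print(P,P.mean(0))
P=onplane(s,[(229,90),(268,90)],.018);print(P)
go(.609,.372,-.034,87.5)
"
```

```text
[[0.60339148 0.46535622 0.018     ]
 [0.63215127 0.46383898 0.018     ]
 [0.62333965 0.28414679 0.018     ]
 [0.59124384 0.28588635 0.018     ]] [0.61253156 0.37480708 0.018     ]
[[0.54221747 0.46630935 0.018     ]
 [0.57211902 0.46479908 0.018     ]]
t25.55 pos [0.6117 0.3724 0.0741] head 87.06 tilt [ 0.003   0.0021 -1.    ] grip 0.498 F [-0.1  0.4  0.3]
  rotz first -0.4 deg (1 rows); then travel cm [-0.07 -0.3  10.81] norm 10.8 q7 -0.96
```

Call:
step_arm(travel=[[0.1,0,3],[0,0,3],[0,0,3],[0,0,1.2],[0,0,0.3],[0,0,0]], rotation=[[0,0,0],[0,0,0],[0,0,0],[0,0,0],[0,0,0],[0,0,0]], claw=[50,50,50,50,50,50])

```text
t: 26.15
position: [0.6114, 0.3733, -0.0321]
eef_rot: [[0.051, 0.999, 0.002], [0.999, -0.051, 0.001], [0.001, 0.002, -1.0]]
force: [0.8, 0.2, -0.4]
grip_width: 0.5
```

Call:
step_arm(travel=[[0,0,0],[0,0,0],[0,0,0],[0,0,0],[0,0,0]], rotation=[[0,0,0],[0,0,0],[0,0,0],[0,0,0],[0,0,0]], claw=[0,0,0,0,0], force=35)

```text
t: 26.65
position: [0.6113, 0.3733, -0.0321]
eef_rot: [[0.05, 0.999, 0.002], [0.999, -0.05, 0.001], [0.001, 0.002, -1.0]]
force: [-0.0, -1.7, 6.3]
grip_width: 0.335
```

Call:
step_arm(travel=[[0,0,-1],[0,0,-3],[0,0,-4],[0,0,-4],[0,0,-4],[0,0,0]], rotation=[[0,0,0],[0,0,0],[0,0,0],[0,0,0],[0,0,0],[0,0,0]], claw=[0,0,0,0,0,0])

```text
t: 27.25
position: [0.6132, 0.3755, 0.134]
eef_rot: [[0.05, 0.999, 0.009], [0.999, -0.05, 0.007], [0.007, 0.009, -1.0]]
force: [-0.1, 0.3, -0.7]
grip_width: 0.337
```

```bash
python3 -c "
from h import *
s=snap('wrist');save(s,'w23.png')
print(rw(.08,0),rw(0,0),rw(-.08,0))
go(*rw(.08,0),.12,86.5)
"
```

```text
[0.64682412 0.09569809] [0.567 0.101] [0.48717588 0.10630191]
t27.30 pos [0.612  0.3742 0.1306] head 87.12 tilt [ 0.0055  0.0038 -1.    ] grip 0.339 F [-0.3 -0.2 -1.3]
  rotz first 0.6 deg (1 rows); then travel cm [-27.59   5.17   0.97] norm 28.1 q7 -0.94
```

View pics/w23.png

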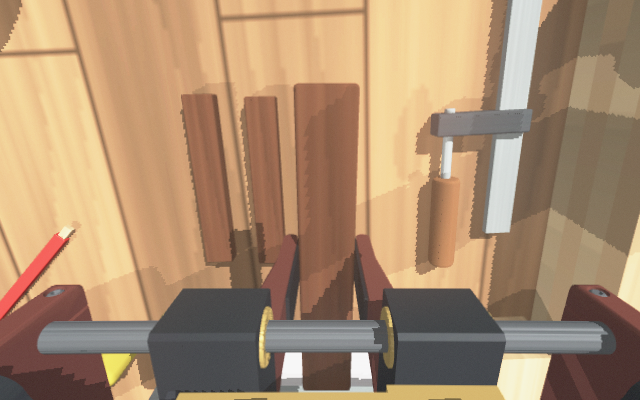

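Call:
step_arm(travel=[[0,0,0],[-4,0.7,0],[-4,0.7,0],[-4,0.7,0],[-4,0.8,0],[-4,0.8,0],[-4,0.8,0],[-3.6,0.6,0]], rotation=[[0,0,0.7],[0,0,0],[0,0,0],[0,0,0],[0,0,0],[0,0,0],[0,0,0],[0,0,0]], claw=[0,0,0,0,0,0,0,0])

```text
t: 28.1
position: [0.6429, 0.091, 0.1242]
eef_rot: [[0.064, 0.998, -0.003], [0.998, -0.064, -0.001], [-0.001, -0.003, -1.0]]
force: [0.6, -0.1, -0.9]
grip_width: 0.339
```

Call:
step_arm(travel=[[0,0,0],[0,0,0],[0,0,0]], rotation=[[0,0,0],[0,0,0],[0,0,0]], claw=[0,0,0])

```text
t: 28.4
position: [0.643, 0.0956, 0.1253]
eef_rot: [[0.061, 0.998, -0.002], [0.998, -0.061, 0.001], [0.001, -0.002, -1.0]]
force: [0.2, -0.4, -0.1]
grip_width: 0.335
```

```bash
python3 -c "
from h import *
s=snap('wrist');save(s,'w24.png')
go(*rw(.08,0),.054,86.5)
"
```

```text
t28.45 pos [0.6431 0.096  0.1255] head 86.57 tilt [-1.4e-03  9.0e-04 -1.0e+00] grip 0.336 F [ 0.4  1.2 -0.7]
  rotz first 0.1 deg (1 rows); then travel cm [-0.02  0.38  7.15] norm 7.2 q7 -0.55
```

View pics/w24.png

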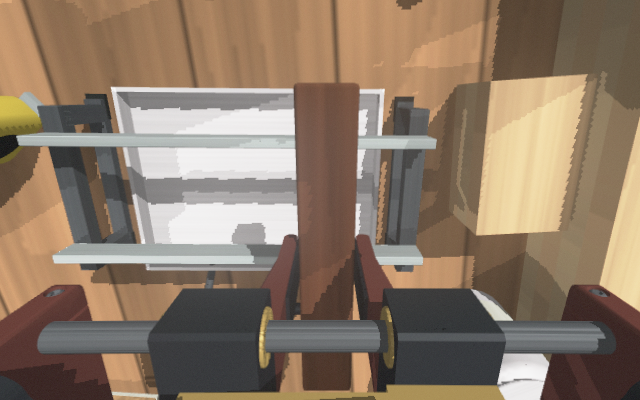

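Call:
step_arm(travel=[[0,0.3,2],[0,0,2],[0,0,2],[0,0,0.7],[0,0,0],[0,0,0]], rotation=[[0,0,0],[0,0,0],[0,0,0],[0,0,0],[0,0,0],[0,0,0]], claw=[0,0,0,0,0,0])

```text
t: 29.05
position: [0.6474, 0.0948, 0.06]
eef_rot: [[0.061, 0.998, 0.001], [0.998, -0.061, 0.001], [0.001, 0.001, -1.0]]
force: [-0.1, -0.0, -0.2]
grip_width: 0.34
```

```bash
python3 -c "
from h import *
s=snap('side');save(s,'s25.png');cv2.imwrite('pics/s25c.png',cv2.resize(s['image'][180:290,210:390],None,fx=4.4,fy=4.4)[:,:,::-1])
go(*rw(.08,0),.054,86.5)
"
```

```text
t29.10 pos [0.6477 0.0946 0.0603] head 86.46 tilt [ 1.6e-03  6.0e-04 -1.0e+00] grip 0.339 F [-0.5  1.2 -0.4]
  rotz first -0.0 deg (1 rows); then travel cm [ 0.1  -0.1   0.63] norm 0.6 q7 -0.58
```

View pics/s25c.png

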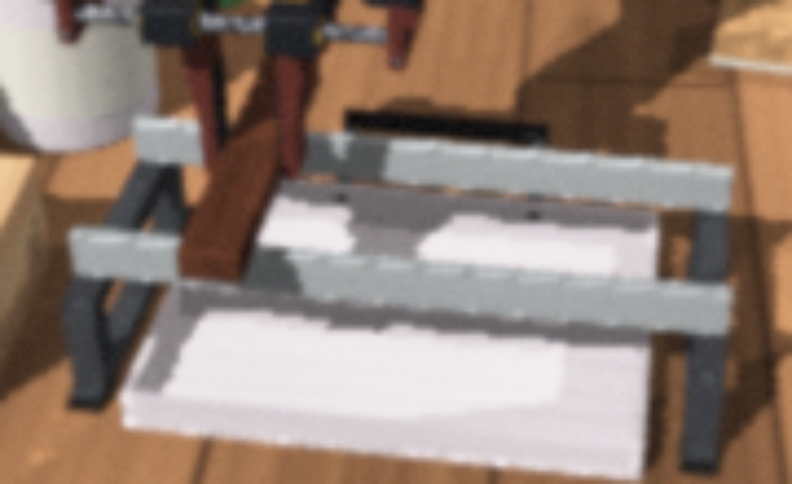

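Call:
step_arm(travel=[[0,0,0.4],[0,0,0.2],[0,0,0]], rotation=[[0,0,0],[0,0,0],[0,0,0]], claw=[0,0,0])

```text
t: 29.4
position: [0.6469, 0.0937, 0.0531]
eef_rot: [[0.062, 0.998, -0.0], [0.998, -0.062, -0.0], [-0.0, -0.0, -1.0]]
force: [0.6, -0.5, 0.3]
grip_width: 0.341
```

Call:
step_arm(travel=[[0,0,0.1],[0,0,0]], rotation=[[0,0,0],[0,0,0]], claw=[0,0])

```text
t: 29.6
position: [0.6471, 0.0937, 0.0529]
eef_rot: [[0.063, 0.998, 0.0], [0.998, -0.063, -0.0], [-0.0, 0.0, -1.0]]
force: [-1.3, -0.2, 4.5]
grip_width: 0.341
```

Contact (4.5 N). Releasing.

Call:
step_arm(travel=[[0,0,0],[0,0,0],[0,0,0],[0,0,-1],[0,0,-3],[0,0,-4],[0,0,-2],[0,0,0]], rotation=[[0,0,0],[0,0,0],[0,0,0],[0,0,0],[0,0,0],[0,0,0],[0,0,0],[0,0,0]], claw=[50,50,50,50,50,50,50,50])

```text
t: 30.4
position: [0.6495, 0.0948, 0.1567]
eef_rot: [[0.062, 0.998, 0.007], [0.998, -0.062, 0.001], [0.002, 0.007, -1.0]]
force: [0.4, 0.4, -0.1]
grip_width: 0.499
```

```bash
python3 -c "
from h import *
s=snap('wrist');save(s,'w26.png')
go(.5495,.374,.15,88)
"
```

```text
t30.45 pos [0.6481 0.0942 0.1542] head 86.42 tilt [ 3.5e-03  6.0e-04 -1.0e+00] grip 0.504 F [-0.9  0.1 -1. ]
  rotz first -1.6 deg (1 rows); then travel cm [ 27.62 -10.83   0.4 ] norm 29.7 q7 -0.53
```

View pics/w26.png

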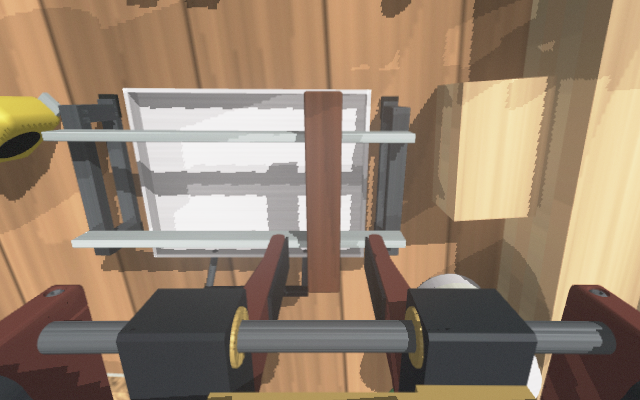

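```bash
python3 -c "
from h import *
s=snap('wrist')
P=rk(onplane(s,[(305,92),(342,92),(340,292),(308,292)],.103));print(P,P.mean(0))
P=rk(onplane(s,[(46,134),(414,137),(75,241),(403,242)],.085));print(P)
"
```

```text
[[ 0.06596662  0.08759211]
 [ 0.09404888  0.08766355]
 [ 0.09535815 -0.08904417]
 [ 0.06549276 -0.08903378]] [ 0.0802166  -0.00070557]
[[-0.15213585  0.05328274]
 [ 0.15686472  0.05190058]
 [-0.15231971 -0.04515304]
 [ 0.15521407 -0.04637916]]
```

Call:
step_arm(travel=[[0,0,0],[4,-1.5,0],[4,-1.6,0],[4,-1.6,0],[4,-1.6,0],[4,-1.6,0],[4,-1.6,0],[3.6,-1.3,0]], rotation=[[0,0,-1.6],[0,0,0],[0,0,0],[0,0,0],[0,0,0],[0,0,0],[0,0,0],[0,0,0]], claw=[50,50,50,50,50,50,50,50])

```text
t: 31.3
position: [0.5465, 0.3749, 0.1506]
eef_rot: [[0.032, 0.999, -0.002], [0.999, -0.032, -0.001], [-0.001, -0.002, -1.0]]
force: [1.4, 0.3, -0.9]
grip_width: 0.501
```

Call:
step_arm(travel=[[0,0,4],[0,0,4],[0,0,0],[0,0,0]], rotation=[[0,0,0],[0,0,0],[0,0,0],[0,0,0]], claw=[50,50,50,50])

```text
t: 31.7
position: [0.5479, 0.3727, 0.0713]
eef_rot: [[0.034, 0.999, -0.003], [0.999, -0.034, -0.002], [-0.002, -0.003, -1.0]]
force: [-0.3, 0.5, 0.8]
grip_width: 0.494
```

```bash
python3 -c "
from h import *
s=snap('wrist');save(s,'w27.png')
go(.5495,.374,-.033,88)
"
```

```text
t31.75 pos [0.549  0.3736 0.073 ] head 88.03 tilt [ 1.e-04  5.e-04 -1.e+00] grip 0.498 F [ 0.3 -0.6  0.4]
  rotz first 0.0 deg (1 rows); then travel cm [ 0.04  0.05 10.6 ] norm 10.6 q7 -1.03
```

View pics/w27.png

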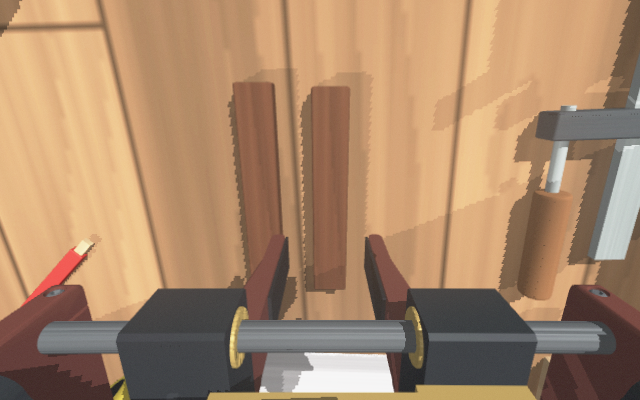

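Call:
step_arm(travel=[[0.1,0.2,3],[0,0,3],[0,0,3],[0,0,1.2],[0,0,0.4],[0,0,0]], rotation=[[0,0,0],[0,0,0],[0,0,0],[0,0,0],[0,0,0],[0,0,0]], claw=[50,50,50,50,50,50])

```text
t: 32.35
position: [0.5515, 0.375, -0.0324]
eef_rot: [[0.035, 0.999, 0.001], [0.999, -0.035, 0.001], [0.001, 0.001, -1.0]]
force: [0.1, -0.1, 0.3]
grip_width: 0.501
```

Call:
step_arm(travel=[[0,0,0],[0,0,0],[0,0,0],[0,0,0],[0,0,0]], rotation=[[0,0,0],[0,0,0],[0,0,0],[0,0,0],[0,0,0]], claw=[0,0,0,0,0], force=35)

```text
t: 32.85
position: [0.5515, 0.375, -0.0322]
eef_rot: [[0.035, 0.999, 0.002], [0.999, -0.035, 0.001], [0.001, 0.002, -1.0]]
force: [-0.7, -0.0, 6.6]
grip_width: 0.333
```

Call:
step_arm(travel=[[0,0,-1],[0,0,-3],[0,0,-4],[0,0,-4],[0,0,-4],[0,0,0]], rotation=[[0,0,0],[0,0,0],[0,0,0],[0,0,0],[0,0,0],[0,0,0]], claw=[0,0,0,0,0,0])

```text
t: 33.45
position: [0.5533, 0.3773, 0.1333]
eef_rot: [[0.035, 0.999, 0.008], [0.999, -0.035, 0.007], [0.007, 0.008, -1.0]]
force: [0.5, 0.7, -0.2]
grip_width: 0.338
```

```bash
python3 -c "
from h import *
s=snap('wrist');save(s,'w28.png')
go(*rw(0,0),.12,86.5)
"
```

```text
t33.50 pos [0.5521 0.3758 0.13  ] head 88.02 tilt [ 0.005   0.0036 -1.    ] grip 0.335 F [-0.6 -0.5 -1.2]
  rotz first 1.5 deg (1 rows); then travel cm [-27.34   3.16   0.91] norm 27.5 q7 -1.00
```

View pics/w28.png

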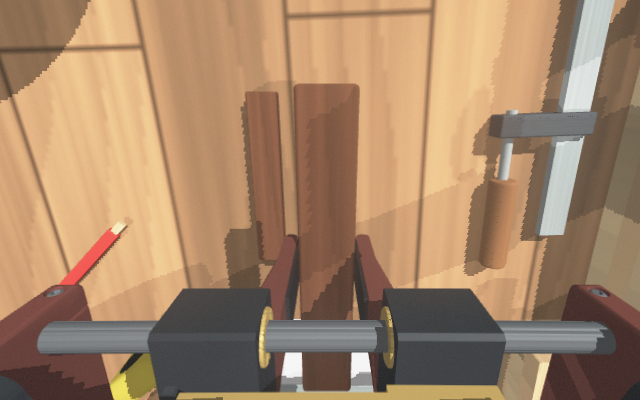

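Call:
step_arm(travel=[[0,0,0],[-4,0.5,0],[-4,0.5,0],[-4,0.5,0],[-4,0.5,0],[-4,0.5,0],[-4,0.4,0],[-3.3,0.3,0]], rotation=[[0,0,1.5],[0,0,0],[0,0,0],[0,0,0],[0,0,0],[0,0,0],[0,0,0],[0,0,0]], claw=[0,0,0,0,0,0,0,0])

```text
t: 34.3
position: [0.5645, 0.0965, 0.1242]
eef_rot: [[0.063, 0.998, -0.004], [0.998, -0.063, -0.001], [-0.002, -0.004, -1.0]]
force: [-0.1, 0.3, -1.1]
grip_width: 0.337
```

Call:
step_arm(travel=[[0,0,0],[0,0,0],[0,0,0]], rotation=[[0,0,0],[0,0,0],[0,0,0]], claw=[0,0,0])

```text
t: 34.6
position: [0.5652, 0.1013, 0.1254]
eef_rot: [[0.059, 0.998, -0.002], [0.998, -0.059, 0.001], [0.001, -0.002, -1.0]]
force: [-1.1, -0.0, -1.3]
grip_width: 0.342
```

```bash
python3 -c "
from h import *
s=snap('wrist');save(s,'w29.png')
go(*rw(0,0),.053,86.5)
"
```

```text
t34.65 pos [0.5653 0.1016 0.1256] head 86.65 tilt [-1.2e-03  8.0e-04 -1.0e+00] grip 0.339 F [ 0.8 -0.6  0.2]
  rotz first 0.1 deg (1 rows); then travel cm [-0.06  0.18  7.26] norm 7.3 q7 -0.59
```

View pics/w29.png

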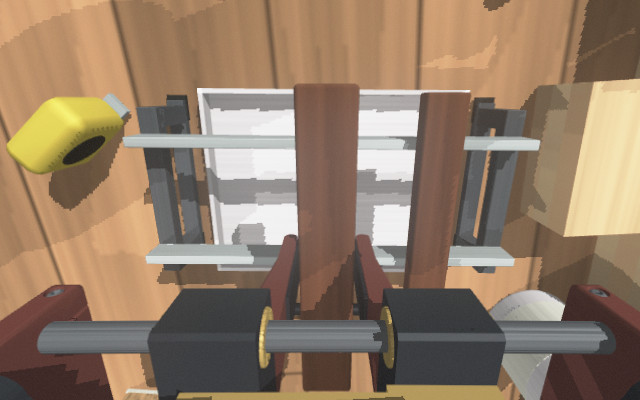

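Call:
step_arm(travel=[[0,0.1,2],[0,0,2],[0,0,2],[0,0,0.7],[0,0,0.3],[0,0,0]], rotation=[[0,0,0],[0,0,0],[0,0,0],[0,0,0],[0,0,0],[0,0,0]], claw=[0,0,0,0,0,0])

```text
t: 35.25
position: [0.5671, 0.1006, 0.0564]
eef_rot: [[0.06, 0.998, 0.0], [0.998, -0.06, 0.0], [0.0, 0.0, -1.0]]
force: [-0.5, -0.4, -1.3]
grip_width: 0.339
```

Call:
step_arm(travel=[[0,0,0.3],[0,0,0],[0,0,0]], rotation=[[0,0,0],[0,0,0],[0,0,0]], claw=[0,0,0])

```text
t: 35.55
position: [0.5673, 0.0998, 0.0537]
eef_rot: [[0.061, 0.998, 0.001], [0.998, -0.061, 0.0], [0.0, 0.001, -1.0]]
force: [-0.1, -0.2, -0.3]
grip_width: 0.344
```

Call:
step_arm(travel=[[0,0,0.1],[0,0,0]], rotation=[[0,0,0],[0,0,0]], claw=[0,0])

```text
t: 35.75
position: [0.5674, 0.0998, 0.0527]
eef_rot: [[0.061, 0.998, 0.001], [0.998, -0.061, 0.0], [0.0, 0.001, -1.0]]
force: [-1.0, 0.8, 3.6]
grip_width: 0.337
```

Call:
step_arm(travel=[[0,0,0],[0,0,0],[0,0,0],[0,0,-1],[0,0,-3],[0,0,-4],[0,0,-2],[0,0,0]], rotation=[[0,0,0],[0,0,0],[0,0,0],[0,0,0],[0,0,0],[0,0,0],[0,0,0],[0,0,0]], claw=[50,50,50,50,50,50,50,50])

```text
t: 36.55
position: [0.5694, 0.1007, 0.1563]
eef_rot: [[0.061, 0.998, 0.007], [0.998, -0.061, 0.001], [0.002, 0.007, -1.0]]
force: [-0.1, -0.0, -0.4]
grip_width: 0.497
```

```bash
python3 -c "
from h import *
s=snap('wrist');save(s,'w30.png')
go(.491,.379,.15,88.5)
"
```

```text
t36.60 pos [0.5681 0.1001 0.1541] head 86.52 tilt [ 3.6e-03  5.0e-04 -1.0e+00] grip 0.501 F [-0.5  0.1 -1.1]
  rotz first -2.0 deg (1 rows); then travel cm [27.68 -8.44  0.4 ] norm 28.9 q7 -0.57
```

View pics/w30.png

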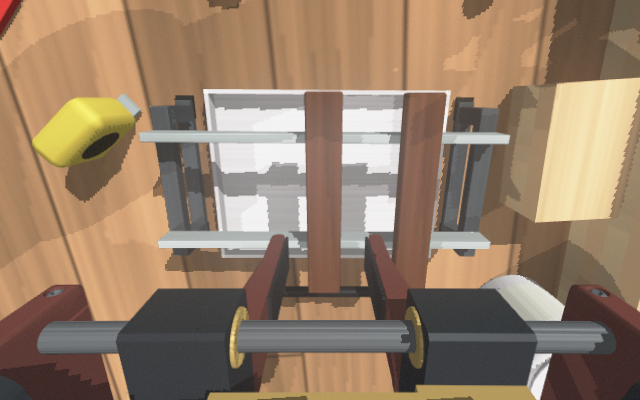

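Call:
step_arm(travel=[[0,0,0],[4,-1.2,0],[4,-1.2,0],[4,-1.2,0],[4,-1.2,0],[4,-1.2,0],[4,-1.2,0],[3.7,-1.2,0]], rotation=[[0,0,-2],[0,0,0],[0,0,0],[0,0,0],[0,0,0],[0,0,0],[0,0,0],[0,0,0]], claw=[50,50,50,50,50,50,50,50])

```text
t: 37.4
position: [0.4887, 0.38, 0.1507]
eef_rot: [[0.025, 1.0, -0.002], [1.0, -0.025, -0.001], [-0.001, -0.002, -1.0]]
force: [0.8, 0.2, -0.5]
grip_width: 0.503
```

Call:
step_arm(travel=[[0,0,4],[0,0,4],[0,0,0],[0,0,0]], rotation=[[0,0,0],[0,0,0],[0,0,0],[0,0,0]], claw=[50,50,50,50])

```text
t: 37.8
position: [0.4895, 0.3782, 0.0715]
eef_rot: [[0.026, 1.0, -0.002], [1.0, -0.026, -0.002], [-0.002, -0.002, -1.0]]
force: [-0.5, 0.4, 0.7]
grip_width: 0.501
```

```bash
python3 -c "
from h import *
s=snap('wrist');save(s,'w31.png')
go(.491,.379,-.033,88.5)
"
```

```text
t37.85 pos [0.4905 0.3791 0.073 ] head 88.51 tilt [ 1.e-04  5.e-04 -1.e+00] grip 0.501 F [-0.1 -0.2  0.2]
  rotz first 0.0 deg (1 rows); then travel cm [-0.02  0.05 10.6 ] norm 10.6 q7 -1.11
```

View pics/w31.png

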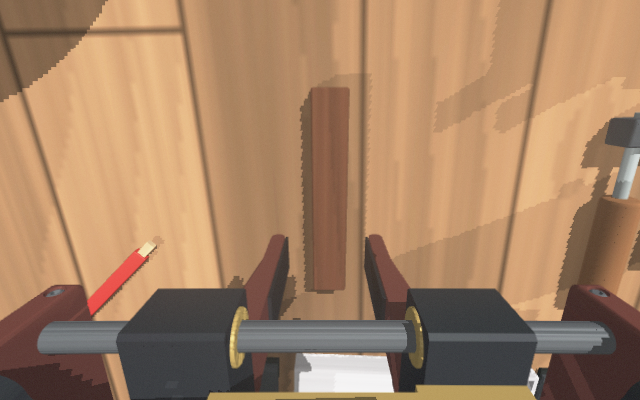

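Call:
step_arm(travel=[[0,0.2,3],[0,0,3],[0,0,3],[0,0,1.2],[0,0,0.4],[0,0,0]], rotation=[[0,0,0],[0,0,0],[0,0,0],[0,0,0],[0,0,0],[0,0,0]], claw=[50,50,50,50,50,50])

```text
t: 38.45
position: [0.493, 0.3796, -0.0325]
eef_rot: [[0.026, 1.0, 0.001], [1.0, -0.026, 0.001], [0.001, 0.001, -1.0]]
force: [0.2, -0.5, -0.0]
grip_width: 0.502
```

Call:
step_arm(travel=[[0,0,0],[0,0,0],[0,0,0],[0,0,0],[0,0,0]], rotation=[[0,0,0],[0,0,0],[0,0,0],[0,0,0],[0,0,0]], claw=[0,0,0,0,0], force=35)

```text
t: 38.95
position: [0.493, 0.3796, -0.0324]
eef_rot: [[0.026, 1.0, 0.002], [1.0, -0.026, 0.001], [0.001, 0.002, -1.0]]
force: [-1.6, -1.3, 6.6]
grip_width: 0.34
```

Call:
step_arm(travel=[[0,0,-1],[0,0,-3],[0,0,-4],[0,0,-4],[0,0,-4],[0,0,0]], rotation=[[0,0,0],[0,0,0],[0,0,0],[0,0,0],[0,0,0],[0,0,0]], claw=[0,0,0,0,0,0])

```text
t: 39.55
position: [0.4946, 0.3819, 0.1329]
eef_rot: [[0.026, 1.0, 0.008], [1.0, -0.026, 0.007], [0.007, 0.008, -1.0]]
force: [1.3, 0.4, -1.3]
grip_width: 0.338
```

```bash
python3 -c "
from h import *
s=snap('wrist');save(s,'w32.png')
go(*rw(-.08,0),.12,86.5)
"
```

```text
t39.60 pos [0.4936 0.3803 0.1298] head 88.52 tilt [ 0.0048  0.0036 -1.    ] grip 0.342 F [-0.3 -0.8 -1.6]
  rotz first 2.0 deg (1 rows); then travel cm [-27.39   1.03   0.88] norm 27.4 q7 -1.07
```

View pics/w32.png

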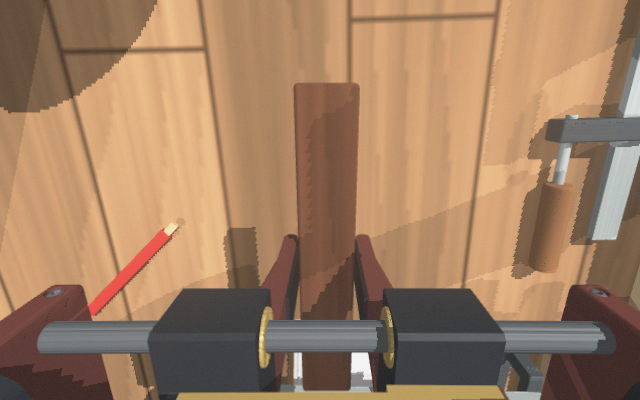

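Call:
step_arm(travel=[[0,0,0],[-4,0.2,0],[-4,0.2,0],[-4,0.2,0],[-4,0.1,0],[-4,0.1,0],[-4,0.1,0],[-3.3,0.1,0]], rotation=[[0,0,2],[0,0,0],[0,0,0],[0,0,0],[0,0,0],[0,0,0],[0,0,0],[0,0,0]], claw=[0,0,0,0,0,0,0,0])

```text
t: 40.4
position: [0.4841, 0.1027, 0.125]
eef_rot: [[0.062, 0.998, -0.003], [0.998, -0.062, -0.001], [-0.001, -0.003, -1.0]]
force: [0.1, 0.1, -0.5]
grip_width: 0.34
```

Call:
step_arm(travel=[[0,0,0],[0,0,0],[0,0,0]], rotation=[[0,0,0],[0,0,0],[0,0,0]], claw=[0,0,0])

```text
t: 40.7
position: [0.4851, 0.1068, 0.1258]
eef_rot: [[0.059, 0.998, -0.001], [0.998, -0.059, 0.001], [0.001, -0.001, -1.0]]
force: [-0.3, 1.3, -0.6]
grip_width: 0.338
```

```bash
python3 -c "
from h import *
s=snap('wrist');save(s,'w33.png')
go(*rw(-.08,0),.053,86.5)
"
```

```text
t40.75 pos [0.4852 0.1071 0.1259] head 86.65 tilt [-6.e-04  6.e-04 -1.e+00] grip 0.339 F [-0.  -0.9  0.7]
  rotz first 0.1 deg (1 rows); then travel cm [-0.08  0.2   7.29] norm 7.3 q7 -0.62
```

View pics/w33.png

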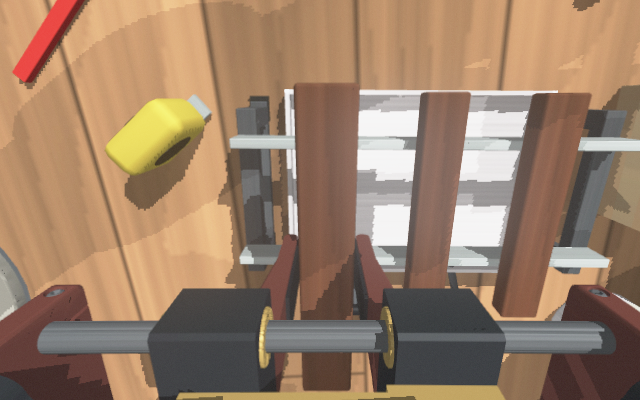

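Call:
step_arm(travel=[[0,0.1,2],[0,0,2],[0,0,2],[0,0,0.7],[0,0,0.4],[0,0,0]], rotation=[[0,0,0],[0,0,0],[0,0,0],[0,0,0],[0,0,0],[0,0,0]], claw=[0,0,0,0,0,0])

```text
t: 41.35
position: [0.4866, 0.1063, 0.0553]
eef_rot: [[0.06, 0.998, -0.0], [0.998, -0.06, 0.0], [0.0, -0.0, -1.0]]
force: [-0.7, 0.6, 0.3]
grip_width: 0.342
```

Call:
step_arm(travel=[[0,0,0.2],[0,0,0],[0,0,0]], rotation=[[0,0,0],[0,0,0],[0,0,0]], claw=[0,0,0])

```text
t: 41.65
position: [0.487, 0.1057, 0.0537]
eef_rot: [[0.061, 0.998, 0.001], [0.998, -0.061, 0.0], [0.0, 0.001, -1.0]]
force: [0.4, 0.2, -0.5]
grip_width: 0.336
```

Call:
step_arm(travel=[[0,0,0.1],[0,0,0]], rotation=[[0,0,0],[0,0,0]], claw=[0,0])

```text
t: 41.85
position: [0.487, 0.1057, 0.0526]
eef_rot: [[0.061, 0.998, 0.001], [0.998, -0.061, 0.0], [0.0, 0.001, -1.0]]
force: [0.1, -0.1, 3.3]
grip_width: 0.338
```

Call:
step_arm(travel=[[0,0,0],[0,0,0],[0,0,0],[0,0,-1],[0,0,-3],[0,0,-4],[0,0,-4],[0,0,-4]], rotation=[[0,0,0],[0,0,0],[0,0,0],[0,0,0],[0,0,0],[0,0,0],[0,0,0],[0,0,0]], claw=[50,50,50,50,50,50,50,50])

```text
t: 42.65
position: [0.4862, 0.1059, 0.2145]
eef_rot: [[0.06, 0.998, 0.0], [0.998, -0.06, 0.0], [0.0, 0.0, -1.0]]
force: [0.0, -0.1, 0.2]
grip_width: 0.502
```

Call:
step_arm(travel=[[4,-1,0],[4,-1,0],[4,-1,0],[4,0,0],[4,0,0],[4,0,0],[0,0,0],[0,0,0]], rotation=[[0,0,0],[0,0,0],[0,0,0],[0,0,0],[0,0,0],[0,0,0],[0,0,0],[0,0,0]], claw=[50,50,50,50,50,50,50,50])

```text
t: 43.45
position: [0.4706, 0.3477, 0.2125]
eef_rot: [[0.059, 0.998, -0.0], [0.998, -0.059, 0.0], [0.0, -0.001, -1.0]]
force: [-0.2, -0.5, 0.1]
grip_width: 0.503
```

```bash
python3 -c "
from h import *
s=snap('top');save(s,'t34.png');cv2.imwrite('pics/t34c.png',cv2.resize(s['image'][110:270,215:425],None,fx=3.8,fy=3.8,interpolation=cv2.INTER_CUBIC)[:,:,::-1])
s=snap('side');save(s,'s34.png')
go(0,0,0)
"
```

```text
t43.55 pos [0.4715 0.3456 0.2123] head 86.45 tilt [ 1.0e-04 -1.1e-03 -1.0e+00] grip 0.501 F [ 0.  -0.   0.3]
  rotz first 0.0 deg (0 rows); then travel cm [-37.39 -44.92  21.26] norm 62.2 q7 -1.04
```

View pics/t34.png

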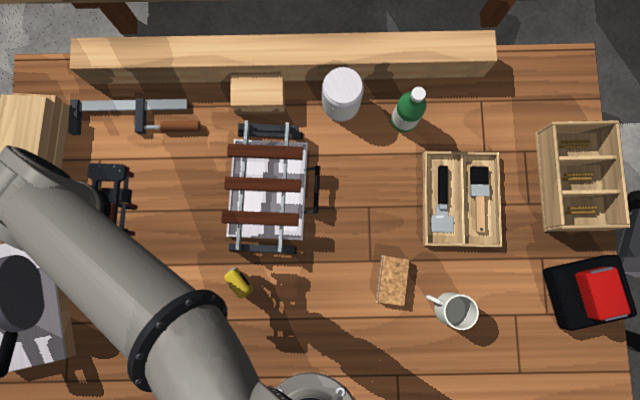

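View pics/t34c.png

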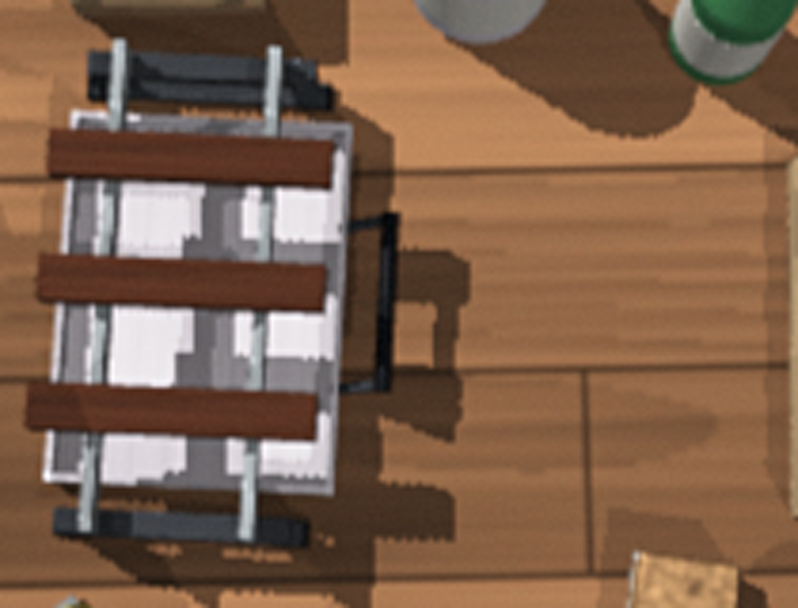

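View pics/s34.png

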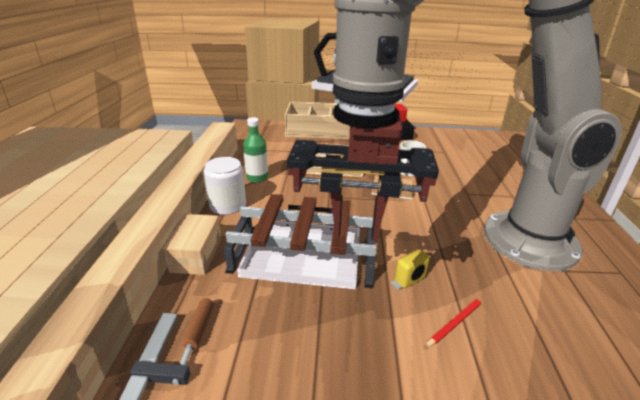

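```bash
python3 -c "
from h import *
s=snap('top')
f=lambda a:(np.array(a,float)+.5)/3.8-.5+[215,110]
for a in ([(50,129),(334,142),(331,189),(48,174)],[(40,254),(326,265),(323,312),(38,298)],[(28,380),(318,393),(315,440),(25,428)]):
    P=rk(onplane(s,f(a),.103));d=P[0]+P[3]-P[1]-P[2];print('slat',P.mean(0).round(4),'len',(np.linalg.norm(d)/2).round(3),'off deg',(np.degrees(np.arctan2(d[1],d[0]))-90).round(2))
P=rk(onplane(s,f([(73,111),(352,125),(333,494),(44,480)]),.02));d=P[0]+P[1]-P[2]-P[3];print('tray',P.mean(0),np.degrees(np.arctan2(d[1],d[0])))
print('slat heights',depthpts(s,[(265,151),(262,184),(260,217)])[:,2])
k=onplane(s,[(443,166),(442,230)],.015);b=onplane(s,[(480,167),(482,233)],.021);print(k.mean(0),b.mean(0))
t0=np.load('top0.npz')['image'];D=cv2.absdiff(t0,s['image']).max(2)
for n,r in dict(tape=(225,265,255,300),block=(375,250,412,312),mug=(422,285,482,335),tin=(318,65,365,122),bottle=(388,82,430,135)).items(): print(n,(D[r[1]:r[3],r[0]:r[2]]>60).mean().round(3))
print(observe()['t'])
"
```

```text
slat [ 0.0772 -0.0029] len 0.178 off deg -0.21
slat [-0.0016 -0.0023] len 0.177 off deg 0.15
slat [-0.0814 -0.0012] len 0.178 off deg 0.22
tray [ 0.00181745 -0.00439067] -0.08328838367061153
slat heights [0.10112187 0.10227827 0.10369405]
[ 0.53717696 -0.34684822  0.015     ] [ 0.52937883 -0.44157656  0.021     ]
tape 0.11
block 0.0
mug 0.0
tin 0.006
bottle 0.0
43.6
```

```bash
python3 -c "
from h import *
print(close_job())"
```

```text
the job is handed in; nothing more can be done
None
```

The coating bench is ready and the job was handed in at about 44 s. The hand-in gives no verdict, so the figures below are my own last top-view checks.

| Item | Last measurement | Limit |
|---|---|---|
| Knife, left compartment | about 2 mm from middle | 40 mm |
| Brush, right compartment | about 4 mm from middle | 40 mm |
| Drip tray under rack | 2 mm along, 4 mm across, 0.1° askew, handle still on the -y side | 20 mm, 30 mm, 5.7° |
| Three slats on the rails | at x ≈ +77, -2 and -81 mm, within 3 mm of centre, within 0.3° of square | ±135 mm, 30 mm, 8.6° |
| Slat tops | 101–104 mm up (expected 103) | underside 80–90 mm up |

- **Reported tool height:** it disagreed with the cameras, which showed the fingertips about 40 mm higher than the reported tool point. My first two brush grasps closed on air above the handle. I used the camera height after that, and every later grip and placing worked.
- **Small calibration differences:** the wrist and top cameras differed by up to 7 mm in one early reading of the brush and knife, which did not matter for the grasps.
- **Other things on the bench:** the sanding block, mug, tin and bottle look unchanged. The area round the tape measure changed in the before/after comparison. I put that down to the arm's shadow, as it sits in the same place. I did not run that check on the pencil, but it looks in place in the last side picture.

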